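Clear the busbar trimming station

TASK

Clear the trimming station on this electronics bench: lift any finished green boards off its plate and lay them the right way up in the blue tray before the scraper touches them, lever the red lid of its scrap box open with the flat blade, and use the scraper block to push all the copper offcuts off the plate into the box (they are sharp, so do not grip them). Then push the lid fully shut and leave both tools lying on the dark mat, without disturbing the other things on the bench.

Things in the scene. Friction and masses are not known exactly. Their poses are not given: they have to be found in the camera images.
- station: Fixed grey trimming station, with an aluminium plate on top and a blue scrap box joined to its left (+y) side. Origin: on the bench, under the middle of the plate. x points away from the robot, y along the plate to the scrap box
- plate_mid (a point): Middle of the plate's top, 80 mm up; axes as the station's. Clear area x -87..87, y -122..114 mm. Fences 6 mm thick and 8 mm above the plate stand along the near (-x), far (+x) and -y sides; the +y edge (y 114) is open, and what is pushed over it drops straight into the scrap box
- scrap_box (a point): Middle of the scrap box's inner floor, 6 mm up, at x 0, y 168 mm of the station; axes as the station's. Inside x -87..87, y -54..54 mm from here; its -y wall is the plate's housing. Its other walls end 72 mm above the bench (8 mm lower than the plate); near and far wall 6 mm, +y wall 4 mm thick
- pry_notch (a point): Middle of the pry notch's opening, in the outer face of the scrap box's near wall (x -93, y 170, z 67 mm of the station): a slot 30 mm wide (y) and 10 mm high (z 62..72) through that 6 mm wall, just under the lid's near edge. A yellow patch on the lid marks it from above. The blade goes in along +x
- lid (a joint): Angle of the red lid of the scrap box, rad: 0 = shut, lying on the walls (underside 72, top 76 mm above the bench), its near edge flush with the near wall, no handle; 1.5 = stop, nearly upright. A plate 186 (x) x 110 (y) x 4 mm, 200 g, hinged along the far (+x) wall. A friction hinge (0.26 N m) leaves it where it is let go; lifting the near edge takes about 2.5 N
- lid_hinge (a point): Middle of the lid's hinge line, at the level of its underside; at x 93, y 171, z 72 mm of the station frame. Moves with the lid: x points from the near edge to the hinge (along station x when shut), z out of the lid's top
- lid_front (a point): Middle of the lid's near edge, at its underside, 186 mm from the hinge
- mat: Fixed dark rubber mat, 250 (x) x 210 (y) x 2 mm; origin: centre of its underside
- tray: Fixed open blue tray, 180 (x) x 135 (y) x 28 mm, walls and floor 5 mm; origin: centre of its underside
- blade: Loose pry tool lying on the mat, 100 g: red and yellow handle 90 x 28 x 24 mm high (x -65..25, gripped across y) with a flat steel blade 16 wide x 3 thick x 70 long sticking out in +x at mid-height (z 12, x 25..95 mm). Origin: underside of the handle, near its centre of mass
- blade_tip (a point): Tip of the steel blade, 95 mm ahead of the tool's origin and 12 mm above its underside, axes as the tool's
- scraper: Loose scraper block, 250 g, standing on the mat: aluminium foot 110 (x) x 36 (y) x 17 mm with a black lower edge, and on it a yellow grip 90 (x) x 22 (y) mm, rising to 47 mm. Origin: centre of the underside
- board_1: Finished board, loose, standing on the plate at first (may be absent): green circuit board 48 (x) x 34 (y) x 3 mm on 4 mm feet, with a black finned heat sink 32 (x -21..11) x 28 (y) mm rising from 7 to 31 mm, by which it is held, and a green terminal block, 16 mm high, at +x. 60 g. Origin: underside centre
- board_2: Finished board, loose, standing on the plate at first (may be absent): green circuit board 48 (x) x 34 (y) x 3 mm on 4 mm feet, with a black finned heat sink 32 (x -21..11) x 28 (y) mm rising from 7 to 31 mm, by which it is held, and a green terminal block, 16 mm high, at +x. 60 g. Origin: underside centre
- offcut_1: Loose copper offcut on the plate (may be absent), flat, about 18 to 24 x 14 to 16 x 5 mm, 14 g. Origin: underside centre
- offcut_2: Loose copper offcut on the plate (may be absent), flat, about 18 to 24 x 14 to 16 x 5 mm, 14 g. Origin: underside centre
- offcut_3: Loose copper offcut on the plate (may be absent), flat, about 18 to 24 x 14 to 16 x 5 mm, 14 g. Origin: underside centre
- offcut_4: Loose copper offcut on the plate (may be absent), flat, about 18 to 24 x 14 to 16 x 5 mm, 14 g. Origin: underside centre
- offcut_5: Loose copper offcut on the plate (may be absent), flat, about 18 to 24 x 14 to 16 x 5 mm, 14 g. Origin: underside centre
- offcut_6: Loose copper offcut on the plate (may be absent), flat, about 18 to 24 x 14 to 16 x 5 mm, 14 g. Origin: underside centre
- spool: Bystander: orange wire spool standing on its flange, 60 mm across, 42 mm high; origin: underside centre
- flux: Bystander: small bottle, 44 mm across, 90 mm high; origin: underside centre
- driver: Bystander: screwdriver lying on the bench beyond the station; origin: underside

How it is judged (in metres and radians):
On the way, in this order (a step that is already met when the one before it is completed fails the run):
1. the blade's tip is right under the lid and holds it levered open (value of joint lid above 0.25 rad and x of blade_tip in the frame of lid_hinge between -0.2 and -0.06 m and y of blade_tip in the frame of lid_hinge between -0.06 and 0.06 m and z of blade_tip in the frame of lid_hinge between -0.018 and 0.006 m), for 0.1 s.
2. the scraper is down on the plate (x of scraper in the frame of station between -0.09 and 0.09 m and y of scraper in the frame of station between -0.12 and 0.13 m and z of scraper in the frame of station between 0.07 and 0.086 m), for 0.3 s.
3. all the offcuts lie in the scrap box (x of offcut_1 in the frame of station between -0.09 and 0.09 m and y of offcut_1 in the frame of station between 0.114 and 0.224 m and z of each of offcut_1, offcut_2, offcut_3, offcut_4, offcut_5, offcut_6 in the frame of station below 0.06 m and x of offcut_2 in the frame of station between -0.09 and 0.09 m and y of offcut_2 in the frame of station between 0.114 and 0.224 m and x of offcut_3 in the frame of station between -0.09 and 0.09 m and y of offcut_3 in the frame of station between 0.114 and 0.224 m and x of offcut_4 in the frame of station between -0.09 and 0.09 m and y of offcut_4 in the frame of station between 0.114 and 0.224 m and x of offcut_5 in the frame of station between -0.09 and 0.09 m and y of offcut_5 in the frame of station between 0.114 and 0.224 m and x of offcut_6 in the frame of station between -0.09 and 0.09 m and y of offcut_6 in the frame of station between 0.114 and 0.224 m), for 0.2 s.
At the end, for the whole second after the job is handed in: Every offcut lies in the scrap box; the lid is shut (under 0.04 rad, about 7 mm at its near edge); every board lies upright (tilt under 0.15 rad) on the tray's floor; the blade and the scraper lie on the mat (their origins over it, no more than 35 mm above its underside); all at rest (all of step 3 and value of joint lid below 0.04 rad and x of board_1 in the frame of tray between -0.085 and 0.085 m and y of board_1 in the frame of tray between -0.0625 and 0.0625 m and z of each of board_1, board_2 in the frame of tray below 0.015 m and angle between each of board_1, board_2's own z axis and vertical below 0.15 rad and linear speed of each of board_1, board_2, blade, scraper below 0.03 m/s and x of board_2 in the frame of tray between -0.085 and 0.085 m and y of board_2 in the frame of tray between -0.0625 and 0.0625 m and x of blade in the frame of mat between -0.125 and 0.125 m and y of blade in the frame of mat between -0.105 and 0.105 m and z of each of blade, scraper in the frame of mat below 0.035 m and x of scraper in the frame of mat between -0.125 and 0.125 m and y of scraper in the frame of mat between -0.105 and 0.105 m); the robot touches nothing.
It fails at once if the scraper hits a finished board (contact force between scraper and board_1 above 1 N or contact force between scraper and board_2 above 1 N).
It fails at once if an offcut is gripped in the fingers (contact force between the fingers and offcut_1 above 5 N or contact force between the fingers and offcut_2 above 5 N or contact force between the fingers and offcut_3 above 5 N or contact force between the fingers and offcut_4 above 5 N or contact force between the fingers and offcut_5 above 5 N or contact force between the fingers and offcut_6 above 5 N).
It fails at once if a bystander is moved by more than 30 mm (distance of any of spool, flux, driver from where it was at the start of the episode above 0.03 m).
Of offcut_1, offcut_2, offcut_3, offcut_4, offcut_5, offcut_6, board_1, board_2 only 5 to 8 are there at a start; the rules pass over those that are not, and their reading is None.
At some moment in a run one of blade, scraper, board_1, board_2 may be knocked a few centimetres aside while the robot is not near it.
Once in a run the grip may slacken for a moment while it holds something.
It also fails if it takes over 210 s, if anything falls off the work surface, if the arm or the gripper's body presses on something with over 40 N, if the wrist force passes 120 N, or if a joint passes its speed limit or range.

ROBOT

A 6-joint arm with a two-finger parallel gripper is mounted at the origin on the work surface. World frame = base frame: x ahead of the robot, y to its left, z up, the work surface at z = 0. Lengths are in mm, angles in rad, forces in N, time in s.
With the tool pointing down it reaches from about 400 to 925 mm from the base axis. Payload 12.5 kg.
Tool frame: the origin (TCP) lies between the finger pads; the fingertips stand env.tip_extent ahead of it and the grasp point (between the pads) lies 11 mm behind it (env.tip_extent is the distance from the TCP to the fingertips, in mm); z points along the fingers, y is the line along which they close (so a half turn about z gives the same grasp; the last joint's range is limited). The gripper opens to 95 mm and grips with 3 to 60 N. Pads are 20 mm wide; open, the fingers measure 119 mm over their backs; the gripper's body (75 mm by 180 mm) begins 59 mm behind the grasp point.
Start: joints at [-1.251, 0.491, 1.559, -0, 1.092, -0.106], TCP at [258.18, -569.2, 222.661] pointing down, gripper open.
Joint ranges: [-3.1, 3.1], [-0.84, 2.19], [0.05, 2.79], [-1.13, 4.28], [0.06, 2.93], [-2.69, 2.69]. Speed limits (rad/s): [2.22, 2.22, 2.79, 3.14, 3.14, 3.14].

INTERFACE

Orientations are given as [roll, pitch, yaw] about the fixed x, y, z axes, in that order (R = Rz(yaw) Ry(pitch) Rx(roll)).
In Python, from cell import env gives the robot as it stands.
- The arm moves only by the tool carry_out, never from a script. Its argument "motion" is a list of rows, each a list of 5 numbers: the shift along the tool's x, y, z in mm, then the turn about the tool's z in degrees, then the closure, from 0 (fully open) to 1 (shut). A call has 1 to 12 rows; each row shifts and turns the commanded pose from where the row before left it, along the tool's axes as they then stand; what a row does not reach is not made up. A row lasts 1/10 s, in which the tool goes at most 50 mm and 8.59 degrees, less where a joint would pass 70% of its speed; a pose out of reach is approached as far as the arm can. A call with a gripper value outside its range is refused whole. The fingers move at their own pace and stop on an object; the grip force is fixed at half the most. Time passes only in rows, so rows that do not move let the fingers close. It gives the time, the measured TCP pose, the force, the opening and the grip force at its end, in the units of the state.
- env.state(): the state, without advancing time (a new reading comes with each control period).
- env.read_camera(name): name is "scene" or "top" or "wrist"; returns a dict with "color" (480x640x3 uint8, red, green, blue), "K" (3x3 intrinsics, pixels), "R" (3x3) and "t" (3): a world point X has camera coordinates R X + t; the wrist camera has in their place "hand_eye" (4x4, takes a point from camera to tool coordinates, whose origin is the TCP and whose axes are the flange's). Camera axes: x right, y down, z forward; pixel columns grow to the right and rows downward; lengths in mm; the calibration is good to about 2 mm. A picture is of the moment at which its call begins: read the wrist's pose just before it. There is no depth.
- env.job_done(): hands the job in; it is judged then, once.
The state is a dict: "t": time; "joints": joint angles; "qvel": joint speeds; "tau": joint torques, N m; "eef_pos": TCP position; "tcp_rot": TCP orientation; "ft_force": force on the tool from outside, world axes, zero at the start; "moment": the same for the moment, N m; "opening": opening from 0.0 (shut) to 1.0 (fully open); "grip_force": force on a finger pad.
Only numpy, scipy, OpenCV 4.12 (cv2) and the standard library are available. Lean on these libraries where they do the work, as an engineer would, in place of code of your own. Each camera call takes 0.05 s, during which the arm holds its last target. There are 200 camera calls.

## Working session

There is one attempt and no reset: what is moved stays moved. The work goes in short steps, Python scripts to look and compute and a tool call to move; the robot and the scene stay as the last step left them, time stands still between calls to the robot, and variables do not carry over. Pictures are saved under pics/ and viewed, at most 14 in all, crops included, and the job is handed in when it is done.

Besides the shell and the picture viewer there is one more tool, called after "Emit:" by a JSON object that holds its "op" and its "data". carry_out: Moves the arm, as the interface text tells. Its arguments: {"type":"object","properties":{"motion":{"type":"array"}},"required":["motion"]}

```bash
ls; mkdir -p pics; python3 - <<'E'
from cell import env
import cv2
print(env.state(), env.tip_extent)
for n in ("scene","top"):
    c=env.read_camera(n); cv2.imwrite(f"pics/{n}0.png",c["color"][:,:,::-1]); print(n,c["K"],c["R"],c["t"])
c=env.read_camera("wrist"); print(c["hand_eye"],c["K"])
E
```

```text
pics
{'t': 0.0, 'joints': array([-1.25055146e+00,  4.91547672e-01,  1.55943636e+00,  3.51383688e-05,
        1.09168529e+00, -1.05563274e-01]), 'qvel': array([-0.0003409 ,  0.0006599 , -0.00041999, -0.0016109 , -0.00071305,
       -0.00134908]), 'tau': array([-1.87347227e-04, -6.12643862e+01, -2.58184665e+01,  6.91700843e-02,
        4.83199989e-02, -1.05019483e-04]), 'eef_pos': array([ 258.13867688, -568.95435585,  222.07363257]), 'tcp_rot': array([-3.14052526e+00, -1.44436966e-04,  4.25791850e-01]), 'ft_force': array([-0.5429349 , -0.52547183, -0.04043281]), 'moment': array([-0.01428926,  0.02578101, -0.01639297]), 'grip_force': 0.0, 'opening': 0.9999987771487853} 8.0
scene [[517.79508075   0.         314.94306379]
 [  0.         517.79508075 242.68198197]
 [  0.           0.           1.        ]] [[ 0.57439969  0.81839852 -0.01699605]
 [ 0.62027719 -0.44870765 -0.64336433]
 [-0.53415467  0.35900601 -0.76537146]] [-378.41288376 -309.23108593 1477.39898326]
top [[618.14021137   0.         320.09527325]
 [  0.         618.14021137 235.92392711]
 [  0.           0.           1.        ]] [[-0.00670986 -0.99992143  0.01058784]
 [-0.9950676   0.0056286  -0.0990393 ]
 [ 0.09897192 -0.01120015 -0.99502719]] [  17.29038163  616.52682546 1229.84171197]
[[-4.41900270e-04 -9.61755687e-01 -2.73908385e-01  7.80633229e+01]
 [ 9.99999888e-01 -4.71999447e-04  4.39852621e-05 -7.54280603e-01]
 [-1.71587682e-04 -2.73908335e-01  9.61755788e-01 -1.62647156e+02]
 [ 0.00000000e+00  0.00000000e+00  0.00000000e+00  1.00000000e+00]] [[343.76592956   0.         313.02093185]
 [  0.         343.76592956 235.59429677]
 [  0.           0.           1.        ]]
```

View pics/top0.png

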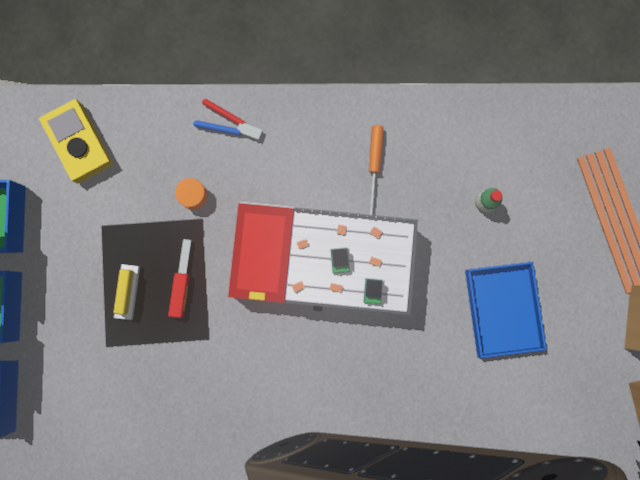

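View pics/scene0.png

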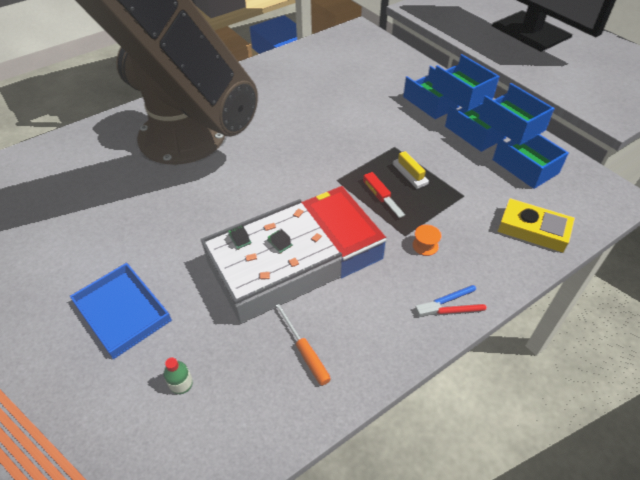

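Top view: lid at (262,252), boards at (341,260) and (374,291), six offcuts, blade (180,280), scraper (127,292), tray (506,310). I'll measure these now.

```bash
cat > h.py <<'E'
from cell import env
import cv2, numpy as np
from scipy.spatial.transform import Rotation as Ro
def cam(n):
    s=env.state(); c=env.read_camera(n)
    if n=="wrist":
        T=np.eye(4); T[:3,:3]=Ro.from_euler("xyz",s["tcp_rot"]).as_matrix(); T[:3,3]=s["eef_pos"]
        W=np.linalg.inv(T@c["hand_eye"]); c["R"],c["t"]=W[:3,:3],W[:3,3]
    c["hsv"]=cv2.cvtColor(c["color"],cv2.COLOR_RGB2HSV); return c
def ray(c,px,z):
    px=np.atleast_2d(np.asarray(px,float)); d=np.c_[px,np.ones(len(px))]@np.linalg.inv(c["K"]).T@c["R"]
    o=-c["R"].T@c["t"]; return o+d*((z-o[2])/d[:,2])[:,None]
def proj(c,P):
    q=(np.atleast_2d(P)@c["R"].T+c["t"])@c["K"].T; return q[:,:2]/q[:,2:]
def blobs(c,lo,hi,amin=30,roi=None):
    m=cv2.inRange(c["hsv"],np.array(lo),np.array(hi))
    if roi: k=np.zeros_like(m); x0,y0,x1,y1=roi; k[y0:y1,x0:x1]=1; m=m*k
    m=cv2.morphologyEx(m,cv2.MORPH_OPEN,np.ones((2,2),np.uint8))
    return [q for q in cv2.findContours(m,0,2)[0] if cv2.contourArea(q)>=amin]
def rect(c,q,z):
    "min-area rect of a contour cast to plane z: centre, sides, yaw(deg) of the long side"
    P=ray(c,q[:,0,:],z)[:,:2].astype(np.float32)
    (x,y),(w,h),a=cv2.minAreaRect(P)
    if w<h: w,h,a=h,w,a+90
    return np.round([x,y,w,h,(a+90)%180-90],1)
def save(c,n,box=None,k=1):
    im=c["color"][:,:,::-1]
    if box: x0,y0,x1,y1=box; im=im[y0:y1,x0:x1]
    cv2.imwrite(f"pics/{n}.png",cv2.resize(im,None,fx=k,fy=k,interpolation=cv2.INTER_CUBIC))
def mv():
    s=env.state(); print("t %.1f"%s["t"],"pos",s["eef_pos"].round(1),"rot",np.degrees(s["tcp_rot"]).round(1),"F",s["ft_force"].round(1),"open %.3f"%s["opening"],"grip %.1f"%s["grip_force"],"q",s["joints"].round(2))
E
python3 - <<'E'
from h import *
c=cam("top")
def show(n,lo,hi,z,a=30,roi=None):
    for q in blobs(c,lo,hi,a,roi): print(n,rect(c,q,z),"px",cv2.boundingRect(q))
show("lid",(0,150,80),(4,255,255),76,1000,(220,190,420,320))
show("lid2",(172,150,80),(180,255,255),76,1000,(220,190,420,320))
show("plate",(0,0,170),(180,40,255),80,300,(220,190,420,320))
show("mat",(0,0,0),(180,90,60),2,2000,(90,210,215,355))
show("tray",(100,120,60),(120,255,255),28,1000,(440,240,560,370))
show("offcut",(5,80,120),(18,255,255),85,15,(280,205,420,320))
show("green",(40,60,30),(85,255,255),87,15,(280,205,420,320))
show("black",(0,0,0),(180,110,80),111,60,(300,220,410,308))
show("red",(0,150,80),(8,255,255),26,40,(90,210,215,355))
show("yellow",(20,150,80),(35,255,255),49,40,(90,210,215,355))
show("steel",(0,0,110),(180,60,255),15,40,(90,210,215,355))
show("ylid",(20,150,80),(35,255,255),76,20,(220,190,420,320))
E
```

```text
lid [579.4 134.1 182.9  95.8  -5.9] px (230, 205, 56, 97)
plate [560.2 -45.4 236.5 173.   84. ] px (287, 213, 128, 100)
tray [ 463.  -363.1  179.5  140.7    6.5] px (467, 263, 81, 96)
offcut [508.7 -17.4  22.   11.7  75.6] px (331, 285, 12, 8)
offcut [511.8  56.3  19.   13.8 -63.9] px (293, 283, 12, 10)
offcut [558.6 -94.5  20.8  11.7  71.2] px (371, 259, 11, 8)
offcut [593.8  46.9  17.2  12.4 -71.8] px (299, 241, 10, 8)
offcut [615.9 -96.2  18.4  13.7  55.7] px (372, 229, 10, 9)
offcut [ 6.216e+02 -2.970e+01  1.380e+01  1.370e+01 -6.000e-01] px (339, 227, 8, 8)
green [484.8 -87.   32.   11.7  83.9] px (365, 297, 17, 8)
green [543.4 -26.9  29.1   9.7  89.5] px (334, 268, 16, 6)
red [496.3 300.5  88.3  28.1  -7.6] px (169, 274, 20, 45)
yellow [504.2 406.4  85.9  20.7  -6.3] px (115, 271, 16, 44)
steel [525.  356.7 297.7 255.5   0.6] px (91, 211, 125, 145)
```

Emit:
{"op": "carry_out", "data": {"motion": [[0, 0, -10, 7.6, 0.4], [0, 0, -10, 7.6, 0.4], [0, 0, -10, 7.6, 0.4], [0, 0, -10, 7.6, 0.4], [17, -40, -4, 0, 0.4], [17, -40, -4, 0, 0.4], [17, -40, -4, 0, 0.4], [17, -40, -4, 0, 0.4], [17, -40, -4, 0, 0.4], [17, -40, -4, 0, 0.4], [17, -40, -4, 0, 0.4], [17, -40, -4, 0, 0.4]]}}

```text
t: 1.4
eef_pos: [427.4, -263.5, 294.9]
tcp_rot: [3.141, -0.0, -0.105]
ft_force: [0.1, -0.3, -0.6]
opening: 0.6
grip_force: 0.0
```

Emit:
{"op": "carry_out", "data": {"motion": [[17, -40, 0, 0, 0.4], [17, -40, 0, 0, 0.4], [17, -40, 0, 0, 0.4], [17, -40, 0, 0, 0.4], [17, -40, 0, 0, 0.4], [17, -40, 0, 0, 0.4], [0, 0, 0, 0, 0.4], [0, 0, 0, 0, 0.4], [0, 0, 0, 0, 0.4]]}}

```text
t: 2.3
eef_pos: [553.1, -37.8, 294.5]
tcp_rot: [3.141, 0.0, -0.105]
ft_force: [-0.3, -0.2, -0.8]
opening: 0.6
grip_force: 0.0
```

```bash
python3 - <<'E'
from h import *
mv(); c=cam("wrist"); save(c,"w1")
import pickle; pickle.dump(c,open("w1.pkl","wb"))
E
```

```text
t 2.3 pos [553.1 -37.8 294.5] rot [180.   0.  -6.] F [-0.3 -0.2 -0.8] open 0.600 grip 0.0 q [-0.19  0.32  1.63 -0.    1.18  1.49]
```

View pics/w1.png

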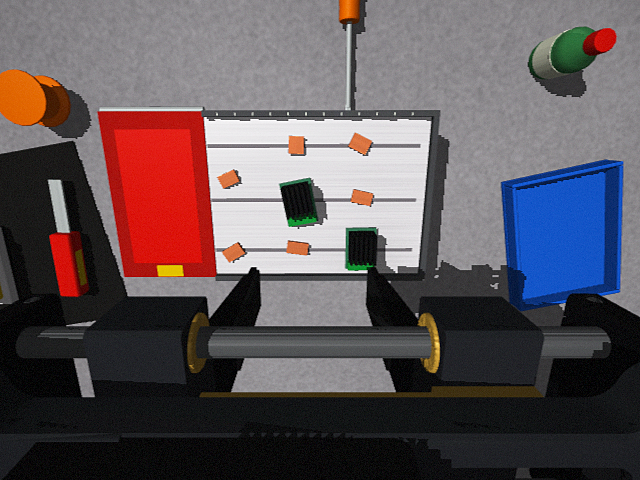

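The wrist view shows the lid at (160,190), boards at (298,201) and (361,247), and six offcuts. Next step: refine the poses from it.

```bash
python3 - <<'E'
from h import *
import pickle; c=pickle.load(open("w1.pkl","rb"))
m=cv2.inRange(c["hsv"],(0,0,150),(180,45,255)); m[:105]=0; m[278:]=0; m[:,:204]=0; m[:,445:]=0
m=cv2.morphologyEx(m,cv2.MORPH_CLOSE,np.ones((15,15),np.uint8))
q=max(cv2.findContours(m,0,2)[0],key=cv2.contourArea); print("plate",rect(c,q,80), cv2.boundingRect(q))
for n,lo,hi,z,roi,a in [("lid",(0,120,60),(6,255,255),76,(90,100,225,285),3000),("ylid",(20,150,80),(35,255,255),76,(90,250,225,290),30),
  ("offcut",(5,80,100),(18,255,255),85,(205,110,440,275),60),("blk",(0,0,0),(180,255,60),111,(275,175,322,232),100),("blk",(0,0,0),(180,255,60),111,(343,224,380,272),100),
  ("grn",(40,60,30),(85,255,255),87,(270,170,385,275),60),("gb",(30,0,0),(90,255,100),87,(270,170,323,232),100),("tray",(100,100,40),(125,255,255),28,(495,150,630,310),2000)]:
    for q in blobs(c,lo,hi,a,roi): print(n,rect(c,q,z),cv2.boundingRect(q))
E
```

```text
plate [569.  -50.1 251.6 185.6  83.9] (204, 105, 241, 169)
lid [581.5 130.8 186.  110.4  -5.9] (99, 112, 118, 166)
ylid [496.6 139.1  30.5  12.7  83.9] (158, 266, 27, 11)
offcut [513.7  58.3  22.   15.6 -64.9] (223, 244, 23, 19)
offcut [511.2 -15.1  24.8  14.7  79.3] (287, 242, 23, 14)
offcut [561.2 -92.2  22.5  14.1  71.7] (352, 191, 22, 16)
offcut [596.6  49.7  19.7  13.9 -72.1] (219, 171, 21, 18)
offcut [624.2 -26.8  17.3  15.8  -6.5] (289, 137, 16, 18)
offcut [618.5 -93.8  20.4  15.7  58.4] (349, 134, 24, 22)
blk [568.6 -28.3  38.4  38.3 -84.8] (282, 182, 41, 40)
blk [511.5 -87.2  37.9  33.   -6.1] (349, 232, 32, 35)
grn [502.4 -86.1  50.3  34.   -6.5] (346, 229, 32, 43)
grn [563.2 -23.4  49.2  33.5   4.4] (281, 179, 38, 49)
gb [561.9 -35.8  41.7  10.3   4. ] (309, 184, 11, 38)
tray [ 468.  -356.3  186.8  148.2    6.4] (502, 160, 123, 151)
```

Emit:
{"op": "carry_out", "data": {"motion": [[-13.6, 17.8, 20, 0, 0.4], [-13.6, 17.8, 20, 0, 0.4], [-13.4, 17.7, 20, 0, 0.4], [0, 0, 30, 0, 0.4], [0, 0, 30, 0, 0.4], [0, 0, 30, 0, 0.4], [0, 0, 20, 0, 0.4], [0, 0, 15, 0, 0.4], [0, 0, 10.5, 0, 0.4], [0, 0, 0, 0, 0.4], [0, 0, 0, 0, 1], [0, 0, 0, 0, 1]]}}

```text
t: 3.55
eef_pos: [507.8, -86.2, 99.9]
tcp_rot: [3.141, -0.001, -0.105]
ft_force: [0.2, 0.3, -0.1]
opening: 0.483
grip_force: 0.0
```

Emit:
{"op": "carry_out", "data": {"motion": [[0, 0, 0, 0, 1], [0, 0, 0, 0, 1], [0, 0, 0, 0, 1], [0, 0, 0, 0, 1]]}}

```text
t: 3.95
eef_pos: [507.7, -86.0, 99.5]
tcp_rot: [3.141, -0.001, -0.105]
ft_force: [-2.0, -0.5, 6.2]
opening: 0.292
grip_force: 30.0
```

```bash
python3 - <<'E'
from h import *
mv(); c=cam("wrist"); save(c,"w2",(160,160,480,400),2)
E
```

```text
t 4.0 pos [507.7 -86.   99.5] rot [180.  -0.  -6.] F [-2.  -0.5  6.2] open 0.292 grip 30.0 q [-0.3   0.51  1.95 -0.    0.68  1.38]
```

View pics/w2.png

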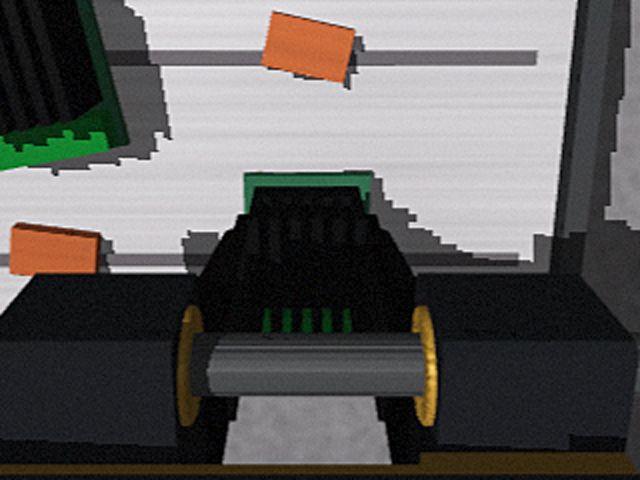

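The board is gripped (28 mm). Now to the tray.

Emit:
{"op": "carry_out", "data": {"motion": [[0, 0, -20, 0, 1], [0, 0, -30, 0, 1], [0, 0, -30, 0, 1], [-6, 35.7, 0, 0, 1], [-6, 35.7, 0, 0, 1], [-6, 35.7, 0, 0, 1], [-6, 35.7, 0, 0, 1], [-6, 35.7, 0, 0, 1], [-6, 35.7, 0, 0, 1], [-6, 35.7, 0, 0, 1], [-6, 35.7, 0, 0, 1], [0, 0, 30, 0, 1]]}}

```text
t: 5.2
eef_pos: [430.0, -369.7, 151.3]
tcp_rot: [3.137, -0.005, -0.108]
ft_force: [0.3, 1.0, -1.6]
opening: 0.293
grip_force: 30.0
```

Emit:
{"op": "carry_out", "data": {"motion": [[0, 0, 30, 0, 1], [0, 0, 30, 0, 1], [0, 0, 30, 0, 1], [0, 0, 15, 0, 1], [0, 0, 10, 0, 1], [0, 0, 8, 0, 1], [0, 0, 0, 0, 1]]}}

```text
t: 5.9
eef_pos: [429.8, -364.8, 25.6]
tcp_rot: [-3.141, 0.001, -0.105]
ft_force: [-0.2, 0.3, -0.3]
opening: 0.293
grip_force: 30.0
```

```bash
python3 - <<'E'
from h import *
mv(); c=cam("wrist"); save(c,"w3",(160,120,480,360),2)
E
```

```text
t 5.9 pos [ 429.8 -364.8   25.6] rot [-180.    0.   -6.] F [-0.2  0.3 -0.3] open 0.293 grip 30.0 q [-0.82  0.68  1.88 -0.    0.59  0.85]
```

View pics/w3.png

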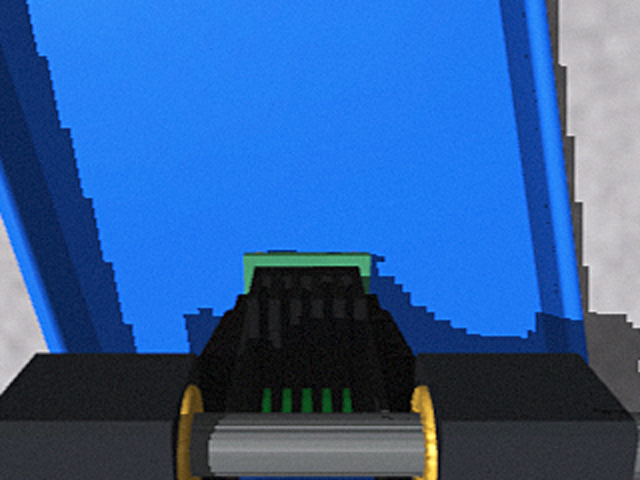

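Emit:
{"op": "carry_out", "data": {"motion": [[0, 0, 1, 0, 1], [0, 0, 0, 0, 0.5], [0, 0, 0, 0, 0.5], [0, 0, 0, 0, 0.5], [0, 0, -20, 0, 0.5], [0, 0, -40, 0, 0.5], [0, 0, -40, 0, 0.5], [0, 0, -40, 0, 0.5], [12.7, -44.3, 0, 0, 0.45], [12.7, -44.3, 0, 0, 0.45], [12.7, -44.3, 0, 0, 0.45], [12.7, -44.3, 0, 0, 0.45]]}}

```text
t: 7.15
eef_pos: [499.3, -192.5, 165.5]
tcp_rot: [3.141, -0.001, -0.105]
ft_force: [0.9, -0.3, -1.1]
opening: 0.55
grip_force: 0.0
```

Emit:
{"op": "carry_out", "data": {"motion": [[12.7, -44.3, 0, 0, 0.45], [12.7, -44.3, 0, 0, 0.45], [12.7, -44.3, 0, 0, 0.45], [12.7, -44.3, 0, 0, 0.45], [0, 0, 0, -5.2, 0.45], [0, 0, 0, -5.2, 0.45], [0, 0, 0, 0, 0.45], [0, 0, 0, 0, 0.45]]}}

```text
t: 7.95
eef_pos: [567.9, -23.2, 165.2]
tcp_rot: [3.141, -0.0, 0.074]
ft_force: [0.1, -0.4, 0.3]
opening: 0.549
grip_force: 0.0
```

```bash
python3 - <<'E'
from h import *
mv(); c=cam("wrist"); save(c,"w4")
E
```

```text
t 8.0 pos [567.9 -23.2 165.2] rot [180.   -0.    4.2] F [ 0.1 -0.4  0.3] open 0.549 grip 0.0 q [-0.16  0.48  1.76 -0.    0.9   1.34]
```

View pics/w4.png

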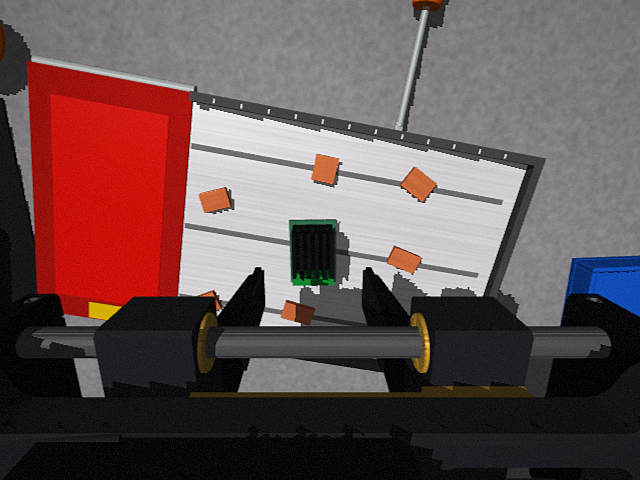

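Emit:
{"op": "carry_out", "data": {"motion": [[0, 0, 25, 0, 0.45], [0, 0, 20, 0, 0.45], [0, 0, 12, 0, 0.45], [0, 0, 9.5, 0, 0.45], [0, 0, 0, 0, 0.45], [0, 0, 0, 0, 1], [0, 0, 0, 0, 1], [0, 0, 0, 0, 1], [0, 0, 0, 0, 1], [0, 0, 0, 0, 1], [0, 0, 0, 0, 1], [0, 0, 0, 0, 1]]}}

```text
t: 9.2
eef_pos: [568.2, -23.2, 99.1]
tcp_rot: [3.141, -0.001, 0.077]
ft_force: [-1.0, -0.3, 5.4]
opening: 0.29
grip_force: 30.0
```

Emit:
{"op": "carry_out", "data": {"motion": [[0, 0, -20, 0, 1], [0, 0, -30, 0, 1], [0, 0, -30, 0, 1], [-10.4, 41, 0, 0, 1], [-10.4, 41, 0, 0, 1], [-10.4, 41, 0, 0, 1], [-10.4, 41, 0, 0, 1], [-10.4, 41, 0, 0, 1], [-10.4, 41, 0, 0, 1], [-10.3, 41, 0, 0, 1], [-10.3, 41, 0, 0, 1], [0, 0, 0, 0, 1]]}}

```text
t: 10.4
eef_pos: [509.2, -360.9, 178.1]
tcp_rot: [3.141, 0.0, 0.073]
ft_force: [0.0, 0.7, -1.7]
opening: 0.29
grip_force: 30.0
```

```bash
python3 - <<'E'
from h import *
mv(); c=cam("wrist"); save(c,"w5")
E
```

```text
t 10.4 pos [ 509.2 -360.9  178.1] rot [179.9   0.    4.2] F [ 0.   0.7 -1.7] open 0.290 grip 30.0 q [-0.72  0.53  1.61 -0.    1.    0.78]
```

View pics/w5.png

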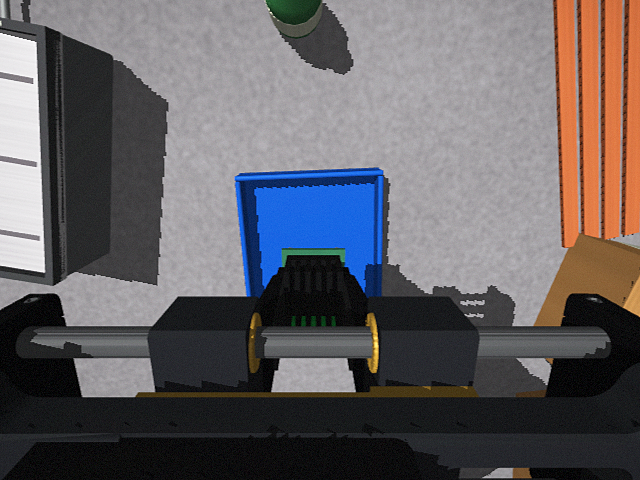

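The board is held over the tray with its far half free. Lowering and releasing.

Emit:
{"op": "carry_out", "data": {"motion": [[0, 0, 40, 0, 1], [0, 0, 40, 0, 1], [0, 0, 40, 0, 1], [0, 0, 20, 0, 1], [0, 0, 10, 0, 1], [0, 0, 3, 0, 1], [0, 0, 0, 0, 1], [0, 0, 0, 0, 0.5], [0, 0, 0, 0, 0.5], [0, 0, 0, 0, 0.5], [0, 0, -30, 0, 0.5], [0, 0, -40, 0, 0.5]]}}

```text
t: 11.65
eef_pos: [509.7, -356.0, 95.3]
tcp_rot: [-3.139, 0.002, 0.077]
ft_force: [0.3, -0.0, -0.3]
opening: 0.497
grip_force: 0.0
```

Emit:
{"op": "carry_out", "data": {"motion": [[0, 0, -50, 0, 0.5], [0, 0, -50, 0, 0.5], [0, 0, -30, 0, 0.5], [-10, -44, 0, 4.1, 0.5], [-10, -44, 0, 6, 0.5], [0, -46, 0, 0, 0.5], [0, -46, 0, 0, 0.5], [0, -46, 0, 0, 0.5], [0, -46, 0, 0, 0.5], [0, -46, 0, 0, 0.5], [0, -46, 0, 0, 0.5], [0, -46, 0, 0, 0.5]]}}

```text
t: 12.85
eef_pos: [518.7, 52.8, 226.2]
tcp_rot: [3.142, -0.001, -0.1]
ft_force: [1.0, -0.3, 0.7]
opening: 0.501
grip_force: 0.0
```

Emit:
{"op": "carry_out", "data": {"motion": [[0, -46, 0, 0, 0.5], [0, -46, 0, 0, 0.5], [0, -46, 0, 0, 0.5], [0, -46, 0, 0, 0.5], [0, -46, 0, 0, 0.5], [0, 0, 0, 0, 0.5], [0, 0, 0, 0, 0.5]]}}

```text
t: 13.55
eef_pos: [541.3, 280.5, 225.5]
tcp_rot: [3.141, 0.0, -0.098]
ft_force: [-0.3, -0.2, 0.1]
opening: 0.5
grip_force: 0.0
```

```bash
python3 - <<'E'
from h import *
mv(); c=cam("wrist"); t=cam("top")
im=np.vstack([c["color"][0:340], t["color"][180:380]]); cv2.imwrite("pics/w6.png",im[:,:,::-1])
import pickle; pickle.dump((c,t),open("w6.pkl","wb"))
E
```

```text
t 13.6 pos [541.3 280.5 225.5] rot [180.    0.   -5.6] F [-0.3 -0.2  0.1] open 0.500 grip 0.0 q [ 0.37  0.47  1.59 -0.    1.08  2.04]
```

View pics/w6.png

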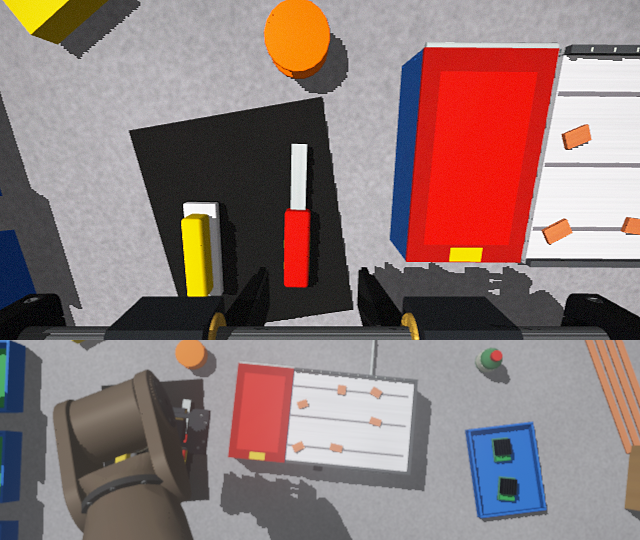

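Both boards lie upright in the tray. The blade (298,220) and scraper (200,250) are on the mat, and the lid (480,155) is in view. Measuring the blade, lid and scraper.

```bash
python3 - <<'E'
from h import *
import pickle; c,t=pickle.load(open("w6.pkl","rb"))
for n,lo,hi,z,roi,a in [("lid",(0,120,60),(6,255,255),76,(390,35,570,270),3000),("ylid",(20,150,80),(35,255,255),76,(440,240,490,270),30),
 ("handle",(0,120,60),(8,255,255),26,(275,190,320,295),100),("steel",(0,0,130),(180,60,255),15.5,(285,135,315,215),100),("sgrip",(20,120,60),(35,255,255),49,(170,190,225,296),100),("mat",(0,0,0),(180,255,60),2,(125,95,360,330),5000)]:
    for q in blobs(c,lo,hi,a,roi): print(n,rect(c,q,z),cv2.boundingRect(q))
E
```

```text
lid [581.3 130.7 186.7 111.2  -5.9] (407, 48, 153, 216)
ylid [495.9 138.2  30.6  13.2  84.4] (450, 249, 33, 14)
handle [501.  302.9  92.1  28.6  -7.7] (284, 209, 28, 80)
steel [578.3 292.8  69.8  16.8  -7.6] (291, 145, 17, 66)
sgrip [511.2 405.2  89.9  28.8  -6.7] (182, 215, 32, 82)
mat [530.6 371.6 296.5 274.4  84.4] (126, 98, 235, 233)
```

Emit:
{"op": "carry_out", "data": {"motion": [[-8, -8.5, 30, 2.1, 0.5], [-8, -8.4, 40, 0, 0.5], [0, 0, 40, 0, 0.5], [0, 0, 40, 0, 0.5], [0, 0, 30, 0, 0.5], [0, 0, 20, 0, 0.5], [0, 0, 10, 0, 0.5], [0, 0, 4, 0, 0.5], [0, 0, 0, 0, 0.5], [0, 0, 0, 0, 1], [0, 0, 0, 0, 1], [0, 0, 0, 0, 1]]}}

```text
t: 14.85
eef_pos: [528.1, 298.6, 12.4]
tcp_rot: [-3.141, -0.001, -0.136]
ft_force: [-0.1, 1.0, 0.2]
opening: 0.3
grip_force: 0.6
```

Emit:
{"op": "carry_out", "data": {"motion": [[0, 0, 0, 0, 1], [0, 0, 0, 0, 1], [0, 0, 0, 0, 1], [0, 0, 0, 0, 1]]}}

```text
t: 15.25
eef_pos: [528.1, 298.6, 12.4]
tcp_rot: [-3.141, -0.001, -0.136]
ft_force: [-1.4, -1.6, 7.2]
opening: 0.29
grip_force: 30.0
```

```bash
python3 - <<'E'
from h import *
mv(); c=cam("wrist")
for q in blobs(c,(0,0,130),(180,60,255),100,(240,100,400,330)): print("steel",rect(c,q,15.5),cv2.boundingRect(q))
E
```

```text
t 15.2 pos [528.1 298.6  12.4] rot [-1.8e+02 -1.0e-01 -7.8e+00] F [-1.4 -1.6  7.2] open 0.290 grip 30.0 q [ 0.41  0.73  1.77 -0.    0.64  2.11]
steel [578.6 292.2  70.   16.6  -8. ] (296, 118, 38, 150)
steel [578.1 257.1  76.2  10.   -3.9] (377, 101, 24, 164)
```

Emit:
{"op": "carry_out", "data": {"motion": [[0, 0, -10, 0, 1], [0, 0, -30, 0, 1], [0, 0, -40, 0, 1], [0, 0, -40, 0, 1], [0, 0, -20, -1.9, 1], [-24.2, 32.5, 0, 0, 1], [-24.2, 32.5, 0, 0, 1], [-24.2, 32.5, 0, 0, 1], [-24.2, 32.5, 0, 0, 1], [-24, 32.5, 0, 0, 1], [0, 0, 0, 0, 1], [0, 0, 0, 0, 1]]}}

```text
t: 16.5
eef_pos: [391.1, 149.0, 152.4]
tcp_rot: [-3.141, -0.001, -0.104]
ft_force: [0.5, 0.5, -0.8]
opening: 0.294
grip_force: 30.0
```

Emit:
{"op": "carry_out", "data": {"motion": [[0, 0, 30, 0, 1], [0, 0, 20, 0, 1], [0, 0, 15, 0, 1], [0, 0, 10, 0, 1], [0, 0, 0, 0, 1], [0, 0, 0, 0, 1]]}}

```text
t: 17.1
eef_pos: [391.3, 149.6, 76.8]
tcp_rot: [3.142, -0.0, -0.103]
ft_force: [0.2, -0.9, -0.5]
opening: 0.291
grip_force: 30.0
```

```bash
python3 - <<'E'
from h import *
mv(); c=cam("wrist"); save(c,"w7",(200,60,480,330),2)
R=Ro.from_euler("xyz",env.state()["tcp_rot"]).as_matrix()
print("expected tip px",proj(c,env.state()["eef_pos"]+R@[86,0,-1.6]))
for q in blobs(c,(20,150,80),(35,255,255),30,(200,60,480,330)): print("y",rect(c,q,76),cv2.boundingRect(q))
for q in blobs(c,(0,0,130),(180,60,255),100,(240,60,400,330)): print("steel",rect(c,q,env.state()["eef_pos"][2]+3.1),cv2.boundingRect(q))
E
```

```text
t 17.1 pos [391.3 149.6  76.8] rot [180.   -0.   -5.9] F [ 0.2 -0.9 -0.5] open 0.291 grip 30.0 q [ 0.21  0.46  2.2  -0.    0.49  1.88]
expected tip px [[315.45166386 117.79100539]]
y [371.1 121.4  10.    5.1   7. ] (367, 314, 11, 17)
y [495.5 139.2  30.3   9.6  84.1] (280, 61, 70, 25)
steel [432.5 141.1  88.8  78.7  -9.2] (241, 112, 160, 187)
```

View pics/w7.png

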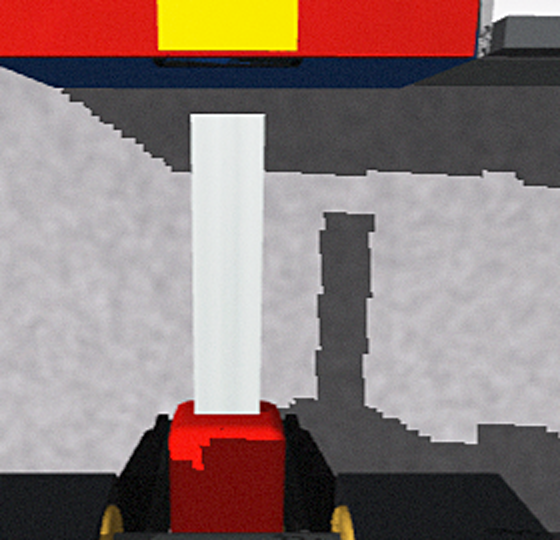

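Blade tip is centred under the yellow patch (both at x≈228 in the crop). Lowering to notch height and inserting.

Emit:
{"op": "carry_out", "data": {"motion": [[0, 0, 8, 0, 1], [0, 0, 3.4, 0, 1], [0, 0, 0, 0, 1], [5, 0, 0, 0, 1], [5, 0, 0, 0, 1], [4, 0, 0, 0, 1], [4, 0, 0, 0, 1], [0, 0, 0, 0, 1]]}}

```text
t: 17.95
eef_pos: [409.5, 147.3, 65.2]
tcp_rot: [-3.142, -0.001, -0.103]
ft_force: [0.3, 0.1, -1.8]
opening: 0.295
grip_force: 30.0
```

```bash
python3 - <<'E'
from h import *
mv()
E
```

```text
t 17.9 pos [409.5 147.3  65.2] rot [-180.    -0.    -5.9] F [ 0.3  0.1 -1.8] open 0.295 grip 30.0 q [ 0.19  0.49  2.17 -0.    0.48  1.87]
```

Emit:
{"op": "carry_out", "data": {"motion": [[6, 0, 0, 0, 1], [6, 0, 0, 0, 1], [6, 0, 0, 0, 1], [4, 0, 0, 0, 1], [0, 0, 0, 0, 1], [0, 0, -4, 0, 1], [0, 0, -4, 0, 1], [0, 0, -4, 0, 1], [0, 0, -4, 0, 1], [0, 0, -4, 0, 1], [0, 0, 0, 0, 1]]}}

```text
t: 19.05
eef_pos: [430.8, 145.2, 85.8]
tcp_rot: [-3.141, -0.001, -0.103]
ft_force: [0.1, -0.1, -0.3]
opening: 0.292
grip_force: 30.0
```

```bash
python3 - <<'E'
from h import *
mv(); c=cam("wrist"); save(c,"w8",(120,30,520,330),1.5)
E
```

```text
t 19.1 pos [430.8 145.2  85.8] rot [-180.    -0.    -5.9] F [ 0.1 -0.1 -0.3] open 0.292 grip 30.0 q [ 0.18  0.47  2.11 -0.    0.56  1.85]
```

View pics/w8.png

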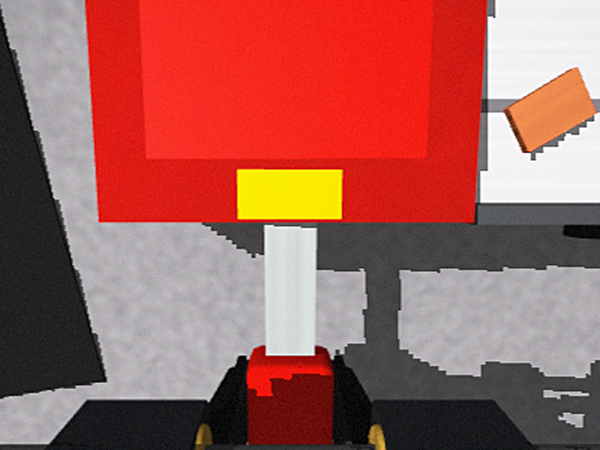

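Emit:
{"op": "carry_out", "data": {"motion": [[2.4, 0, -10, 0, 1], [2.4, 0, -10, 0, 1], [2.5, 0, -9.8, 0, 1], [0, 0, 0, 0, 1], [4.1, 0, -9.7, 0, 1], [4.1, 0, -9.7, 0, 1], [4.1, 0, -9.6, 0, 1], [0, 0, 0, 0, 1], [0, 0, 0, 0, 1]]}}

```text
t: 20.0
eef_pos: [450.8, 143.1, 144.3]
tcp_rot: [-3.141, -0.002, -0.103]
ft_force: [0.9, 0.7, -2.1]
opening: 0.293
grip_force: 30.0
```

```bash
python3 - <<'E'
from h import *
mv(); c=cam("wrist"); t=cam("scene"); 
cv2.imwrite("pics/w9.png",np.hstack([cv2.resize(c["color"][0:340],(400,212)), t["color"][130:342,200:600]])[:,:,::-1])
E
```

```text
t 20.0 pos [450.8 143.1 144.3] rot [-1.8e+02 -1.0e-01 -5.9e+00] F [ 0.9  0.7 -2.1] open 0.293 grip 30.0 q [ 0.17  0.39  2.01 -0.    0.74  1.84]
```

View pics/w9.png

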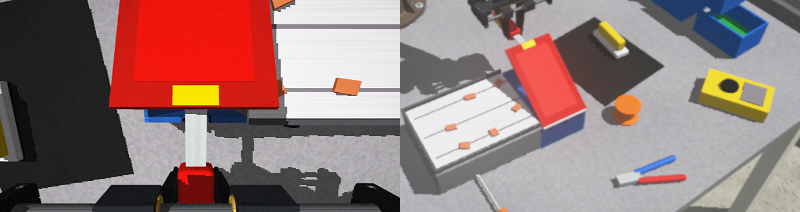

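The lid is levered to about 0.5 rad, with the blade still straight. Continuing round the arc.

Emit:
{"op": "carry_out", "data": {"motion": [[6.5, 0, -8.3, 0, 1], [6.5, 0, -8.3, 0, 1], [6.4, 0, -8.2, 0, 1], [7.9, 0, -6.7, 0, 1], [7.9, 0, -6.7, 0, 1], [7.8, 0, -6.7, 0, 1], [8.9, 0, -5, 0, 1], [8.9, 0, -5, 0, 1], [8.9, 0, -4.9, 0, 1], [0, 0, 0, 0, 1]]}}

```text
t: 21.1
eef_pos: [521.2, 135.8, 204.4]
tcp_rot: [-3.141, -0.002, -0.103]
ft_force: [0.5, -1.0, -0.3]
opening: 0.29
grip_force: 30.0
```

Emit:
{"op": "carry_out", "data": {"motion": [[9.6, 0, -3, 0, 1], [9.6, 0, -3, 0, 1], [9.7, 0, -3, 0, 1], [7.3, 0, -1.5, 0, 1], [7.3, 0, -1.5, 0, 1], [7.4, 0, -1.4, 0, 1], [0, 0, 0, 0, 1], [0, 0, 0, 0, 1]]}}

```text
t: 21.9
eef_pos: [570.4, 130.7, 217.1]
tcp_rot: [3.141, -0.0, -0.103]
ft_force: [0.2, 0.7, -0.9]
opening: 0.293
grip_force: 30.0
```

```bash
python3 - <<'E'
from h import *
mv(); c=cam("wrist"); t=cam("scene"); 
cv2.imwrite("pics/w10.png",np.hstack([cv2.resize(c["color"][0:340],(400,212)), t["color"][130:342,200:600]])[:,:,::-1])
E
```

```text
t 21.9 pos [570.4 130.7 217.1] rot [180.   -0.   -5.9] F [ 0.2  0.7 -0.9] open 0.293 grip 30.0 q [ 0.11  0.44  1.67 -0.    1.04  1.79]
```

View pics/w10.png

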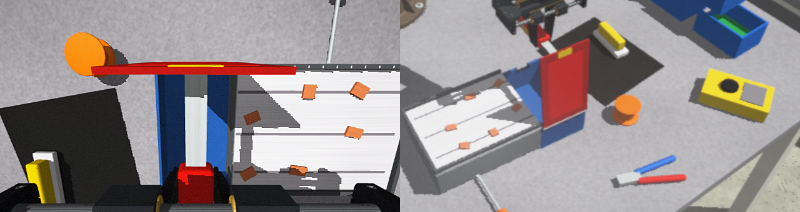

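Emit:
{"op": "carry_out", "data": {"motion": [[-20, 0, 0, 0, 1], [-39.3, 0, 0, 0, 1], [0, -32.6, 0, 0, 1], [0, -32.6, 0, 0, 1], [0, -32.5, 0, 0, 1], [0, -32.5, 0, 0, 1], [0, -32.5, 0, 0, 1], [0, 0, 40, 0, 1], [0, 0, 40, 0, 1], [0, 0, 40, 0, 1], [0, 0, 40, 0, 1], [0, 0, 25, 0, 1]]}}

```text
t: 23.2
eef_pos: [526.9, 298.3, 29.6]
tcp_rot: [3.14, 0.002, -0.103]
ft_force: [0.2, -0.3, -0.8]
opening: 0.294
grip_force: 30.0
```

Emit:
{"op": "carry_out", "data": {"motion": [[0, 0, 12, 0, 1], [0, 0, 6, 0, 1], [0, 0, 1, 0, 1], [0, 0, 0, 0, 1]]}}

```text
t: 23.6
eef_pos: [528.4, 298.9, 14.3]
tcp_rot: [-3.141, -0.002, -0.103]
ft_force: [-0.4, -0.0, -0.3]
opening: 0.292
grip_force: 30.0
```

```bash
python3 - <<'E'
from h import *
mv()
E
```

```text
t 23.6 pos [528.4 298.9  14.3] rot [-1.8e+02 -1.0e-01 -5.9e+00] F [-0.4 -0.  -0.3] open 0.292 grip 30.0 q [ 0.41  0.73  1.77 -0.    0.64  2.08]
```

Emit:
{"op": "carry_out", "data": {"motion": [[0, 0, 1.8, 0, 1], [0, 0, 0, 0, 0.5], [0, 0, 0, 0, 0.5], [0, 0, 0, 0, 0.5], [0, 0, -20, 0, 0.5], [0, 0, -50, 0, 0.5], [0, 0, -50, 0, 0.5], [0, 0, -50, 0, 0.5], [0, 0, -40, 0, 0.5], [-13, -32, 0, 0, 0.5], [-13, -32, 0, 0, 0.5], [-14, -32, 0, 0, 0.5]]}}

```text
t: 24.8
eef_pos: [497.7, 399.2, 222.1]
tcp_rot: [-3.141, -0.001, -0.104]
ft_force: [0.2, -0.1, 0.2]
opening: 0.505
grip_force: 0.0
```

Emit:
{"op": "carry_out", "data": {"motion": [[0, 0, 0, 0, 0.5], [0, 0, 0, 0, 0.5], [0, 0, 0, 0, 0.5]]}}

```text
t: 25.1
eef_pos: [498.2, 397.5, 221.4]
tcp_rot: [3.141, 0.0, -0.104]
ft_force: [-0.3, 0.2, 0.2]
opening: 0.5
grip_force: 0.0
```

```bash
python3 - <<'E'
from h import *
mv(); c=cam("wrist"); save(c,"w11")
for n,lo,hi,z,a in [("handle",(0,120,60),(8,255,255),26,100),("sgrip",(20,120,60),(35,255,255),49,100),("white",(0,0,150),(180,40,255),19,100)]:
    for q in blobs(c,lo,hi,a,(150,30,500,296)): print(n,rect(c,q,z),cv2.boundingRect(q))
m=cv2.inRange(c["hsv"],(0,0,0),(180,255,60)); m[297:]=0
q=max(cv2.findContours(m,0,2)[0],key=cv2.contourArea); print("mat",ray(c,cv2.approxPolyDP(q,8,True)[:,0],2)[:,:2].round(0).tolist())
E
```

```text
t 25.1 pos [498.2 397.5 221.4] rot [180.    0.   -5.9] F [-0.3  0.2  0.2] open 0.500 grip 0.0 q [ 0.57  0.51  1.53 -0.    1.1   2.24]
handle [500.5 304.4  89.5  31.9  -6.1] (385, 159, 35, 85)
sgrip [508.  409.1  90.   20.6  -7. ] (291, 164, 22, 90)
white [405.1 395.4  79.   13.9  84. ] (290, 285, 69, 12)
white [507.2 410.  109.3  35.5  -7.2] (285, 153, 35, 101)
white [578.9 294.3  69.2  16.9  -6.1] (397, 87, 22, 73)
white [534.  378.6 393.9 273.8  84. ] (151, 31, 350, 266)
mat [[659.0, 262.0], [646.0, 469.0], [397.0, 453.0], [403.0, 355.0], [386.0, 355.0], [382.0, 319.0], [405.0, 329.0], [410.0, 246.0]]
```

Emit:
{"op": "carry_out", "data": {"motion": [[0, 0, 20, 1.2, 0.5], [7.8, -13.1, 30, 0, 0.5], [0, 0, 40, 0, 0.5], [0, 0, 40, 0, 0.5], [0, 0, 30, 0, 0.5], [0, 0, 20, 0, 0.5], [0, 0, 11, 0, 0.5], [0, 0, 0, 0, 0.5], [0, 0, 0, 0, 1], [0, 0, 0, 0, 1], [0, 0, 0, 0, 1], [0, 0, 0, 0, 1]]}}

```text
t: 26.35
eef_pos: [507.5, 410.4, 31.2]
tcp_rot: [-3.141, -0.001, -0.124]
ft_force: [0.3, 0.4, 2.9]
opening: 0.23
grip_force: 30.0
```

Emit:
{"op": "carry_out", "data": {"motion": [[0, 0, 0, 0, 1], [0, 0, 0, 0, 1], [0, 0, 0, 0, 1], [0, 0, 0, 0, 1]]}}

```text
t: 26.75
eef_pos: [507.6, 410.4, 31.2]
tcp_rot: [-3.141, -0.001, -0.124]
ft_force: [-1.6, -1.3, 6.7]
opening: 0.229
grip_force: 30.0
```

```bash
python3 - <<'E'
from h import *
mv(); c=cam("wrist")
for n,lo,hi,z,a in [("sgrip",(20,120,60),(35,255,255),49,100),("white",(0,0,150),(180,40,255),19,100)]:
    for q in blobs(c,lo,hi,a,(230,30,400,340)): print(n,rect(c,q,z),cv2.boundingRect(q))
E
```

```text
t 26.8 pos [507.6 410.4  31.2] rot [-180.    -0.    -7.1] F [-1.6 -1.3  6.7] open 0.229 grip 30.0 q [ 0.58  0.75  1.64 -0.    0.75  2.27]
sgrip [496.4 390.2  13.4   4.    3.6] (356, 314, 10, 26)
sgrip [527.9 408.5  57.2  21.9  -7.1] (290, 207, 49, 120)
white [473.  411.7  45.2   1.3  82.9] (281, 338, 79, 3)
white [538.2 407.3  49.5  35.8  -7. ] (279, 183, 70, 92)
```

Emit:
{"op": "carry_out", "data": {"motion": [[0, 0, -20, 0, 1], [0, 0, -30, 0, 1], [0, 0, -40, 0, 1], [0, 0, -40, 0, 1], [0, 0, -20, 0, 1], [0, 0, 0, -8.24, 1], [0, 0, 0, -8.24, 1], [0, 0, 0, -8.24, 1], [0, 0, 0, -8.24, 1], [0, 0, 0, -8.24, 1], [0, 0, 0, -8.24, 1], [0, 0, 0, -8.24, 1]]}}

```text
t: 28.0
eef_pos: [507.1, 410.2, 180.1]
tcp_rot: [-3.141, 0.001, 0.889]
ft_force: [0.4, -0.4, -2.4]
opening: 0.23
grip_force: 30.0
```

Emit:
{"op": "carry_out", "data": {"motion": [[0, 0, 0, -8.24, 1], [0, 0, 0, -8.24, 1], [0, 0, 0, -8.24, 1], [0, 0, 0, -8.24, 1], [0, 0, 0, -8.24, 1], [0, 0, 0, -8.24, 1], [0, 0, 0, -8.24, 1], [0, 0, 0, -8.24, 1], [0, 0, 0, -8.24, 1], [0, 0, 0, -8.24, 1], [0, 0, 0, -8.24, 1], [0, 0, 0, -8.24, 1]]}}

```text
t: 29.2
eef_pos: [507.1, 410.2, 180.1]
tcp_rot: [-3.141, -0.0, 2.615]
ft_force: [-0.9, -0.2, -2.3]
opening: 0.233
grip_force: 30.0
```

Emit:
{"op": "carry_out", "data": {"motion": [[0, 0, 0, -8.24, 1], [0, 0, 0, -8.24, 1], [0, 0, 0, -8.24, 1], [0, 0, 0, 0, 1], [0, 0, 0, 0, 1], [0, 0, 0, 0, 1]]}}

```text
t: 29.8
eef_pos: [507.3, 410.3, 180.3]
tcp_rot: [-3.141, -0.0, 3.037]
ft_force: [1.1, -0.5, -3.0]
opening: 0.228
grip_force: 30.0
```

```bash
cat >> h.py <<'E'
O=np.array([563.8,-39.3]); A=np.radians(-5.9); XS=np.array([np.cos(A),np.sin(A)]); YS=np.array([-np.sin(A),np.cos(A)])
def st(p): d=np.atleast_2d(p)[:,:2]-O; return np.c_[d@XS,d@YS].round(1)
E
python3 - <<'E'
from h import *
mv(); print(st(env.state()["eef_pos"]))
E
```

```text
t 29.8 pos [507.3 410.3 180.3] rot [-180.   -0.  174.] F [ 1.1 -0.5 -3. ] open 0.228 grip 30.0 q [ 0.58  0.57  1.53 -0.    1.04 -0.89]
[[-102.5  441.4]]
```

Emit:
{"op": "carry_out", "data": {"motion": [[-5.6, -41, 0, 0, 1], [-5.6, -41, 0, 0, 1], [-5.6, -41, 0, 0, 1], [-5.6, -41, 0, 0, 1], [-5.6, -41, 0, 0, 1], [-5.6, -41, 0, 0, 1], [-5.6, -41, 0, 0, 1], [-5.6, -41, 0, 0, 1], [-5.6, -41, 0, 0, 1], [-5.6, -41, 0, 0, 1], [-5.6, -41, 0, 0, 1], [-5.6, -41, 0, 0, 1]]}}

```text
t: 31.0
eef_pos: [524.2, -87.7, 180.7]
tcp_rot: [-3.141, 0.001, 3.037]
ft_force: [-0.2, 0.1, -3.3]
opening: 0.226
grip_force: 30.0
```

Emit:
{"op": "carry_out", "data": {"motion": [[-5.3, -41.4, 0, 0, 1], [0, 0, 0, 0, 1], [0, 0, 20, 0, 1], [0, 0, 20, 0, 1], [0, 0, 15, 0, 1], [0, 0, 8, 0, 1], [0, 0, 0, 0, 1], [0, 0, 0, 0, 1]]}}

```text
t: 31.8
eef_pos: [525.6, -127.6, 117.9]
tcp_rot: [-3.141, 0.001, 3.04]
ft_force: [-0.5, 0.1, -3.3]
opening: 0.227
grip_force: 30.0
```

```bash
python3 - <<'E'
from h import *
mv(); print(st(env.state()["eef_pos"])); c=cam("scene"); save(c,"s2")
for q in blobs(c,(5,80,100),(18,255,255),15,(180,170,420,300)): print("offcut",rect(c,q,85), st(rect(c,q,85)[:2]))
for q in blobs(c,(20,120,60),(35,255,255),30,(180,170,420,300)): print("yel",rect(c,q,135), st(rect(c,q,135)[:2]))
E
```

```text
t 31.8 pos [ 525.6 -127.6  117.9] rot [-180.     0.   174.2] F [-0.5  0.1 -3.3] open 0.227 grip 30.0 q [-0.36  0.51  1.88 -0.    0.76 -1.83]
[[-28.9 -91.7]]
offcut [624.8 -97.4  16.2  15.7  58.2] [[ 66.6 -51.5]]
offcut [631.1 -30.5  18.2  14.9  -6.5] [[66.  15.7]]
offcut [568.6 -95.7  18.7  15.3  59.8] [[ 10.6 -55.6]]
offcut [604.4  46.2  16.3   8.6 -72.8] [[31.6 89.2]]
offcut [732.6 214.4  75.8  12.5 -42.5] [[141.8 269.7]]
offcut [519.2 -18.8  23.   13.7  78.9] [[-46.5  15.8]]
offcut [521.7  54.2  21.1  12.9 -70.6] [[-51.5  88.7]]
yel [ 549.1 -131.6   89.9   23.1   -9.3] [[ -5.1 -93.3]]
yel [572.7 199.3  36.7  14.6  83.5] [[-15.7 238.3]]
```

Emit:
{"op": "carry_out", "data": {"motion": [[0, 0, 4, 0, 1], [0, 0, 3, 0, 1], [0, 0, 1, 0, 1], [0, 0, 0, 0, 1]]}}

```text
t: 32.25
eef_pos: [525.3, -127.7, 109.4]
tcp_rot: [-3.142, -0.0, 3.04]
ft_force: [-0.7, -0.5, -1.3]
opening: 0.227
grip_force: 30.0
```

```bash
python3 - <<'E'
from h import *
mv(); print(st(env.state()["eef_pos"]))
E
```

```text
t 32.2 pos [ 525.3 -127.7  109.4] rot [-180.    -0.   174.2] F [-0.7 -0.5 -1.3] open 0.227 grip 30.0 q [-0.36  0.52  1.88 -0.    0.74 -1.83]
[[-29.2 -91.9]]
```

Emit:
{"op": "carry_out", "data": {"motion": [[0, 0, 0.3, 0, 1], [0, 8, 0, 0, 1], [0, 10, 0, 0, 1], [0, 10, 0, 0, 1], [0, 10, 0, 0, 1], [0, 10, 0, 0, 1], [0, 10, 0, 0, 1], [0, 10, 0, 0, 1], [0, 10, 0, 0, 1], [0, 10, 0, 0, 1], [0, 10, 0, 0, 1]]}}

```text
t: 33.35
eef_pos: [535.4, -29.4, 109.2]
tcp_rot: [-3.141, 0.0, 3.04]
ft_force: [-0.9, -2.4, 1.4]
opening: 0.232
grip_force: 30.0
```

Emit:
{"op": "carry_out", "data": {"motion": [[0, 10, 0, 0, 1], [0, 10, 0, 0, 1], [0, 10, 0, 0, 1], [0, 10, 0, 0, 1], [0, 10, 0, 0, 1], [0, 10, 0, 0, 1], [0, 10, 0, 0, 1], [0, 10, 0, 0, 1], [0, 10, 0, 0, 1], [0, 8, 0, 0, 1], [0, 0, 0, 0, 1], [0, 0, 0, 0, 1]]}}

```text
t: 34.55
eef_pos: [545.4, 68.2, 109.2]
tcp_rot: [3.141, 0.0, 3.04]
ft_force: [0.7, 4.3, 4.8]
opening: 0.227
grip_force: 30.0
```

```bash
python3 - <<'E'
from h import *
mv(); print(st(env.state()["eef_pos"])); c=cam("scene"); save(c,"s3")
for q in blobs(c,(5,80,100),(18,255,255),15,(180,170,420,300)): print("offcut",rect(c,q,85), st(rect(c,q,85)[:2]))
E
```

```text
t 34.5 pos [545.4  68.2 109.2] rot [179.9   0.  174.2] F [0.7 4.3 4.8] open 0.227 grip 30.0 q [ 0.    0.53  1.86  0.    0.75 -1.47]
[[-29.4 105. ]]
offcut [624.9 -97.5  16.2  15.4  58.2] [[ 66.8 -51.6]]
offcut [631.6 -30.6  17.4  15.   -8.4] [[66.5 15.6]]
offcut [636.3  69.2  11.7  11.5  87.2] [[ 61.  115.4]]
offcut [732.6 214.4  75.8  12.5 -42.5] [[141.8 269.7]]
```

Emit:
{"op": "carry_out", "data": {"motion": [[0, 0, -15, 0, 1], [0, 0, -16, 0, 1], [-10.9, -39.4, 0, 0, 1], [-10.9, -39.4, 0, 0, 1], [-10.9, -39.4, 0, 0, 1], [-10.9, -39.4, 0, 0, 1], [-10.8, -39.4, 0, 0, 1], [0, 0, 0, 0, 1], [0, 0, 0, 0, 1], [0, 0, 10, 0, 1], [0, 0, 10, 0, 1], [0, 0, 0, 0, 1]]}}

```text
t: 35.8
eef_pos: [578.5, -133.0, 118.2]
tcp_rot: [3.141, -0.003, 3.041]
ft_force: [-0.5, 0.5, -2.2]
opening: 0.226
grip_force: 30.0
```

```bash
python3 - <<'E'
from h import *
mv(); print(st(env.state()["eef_pos"])); c=cam("scene"); t=cam("top")
for q in blobs(c,(5,80,100),(18,255,255),8,(180,170,420,300)): print("s",rect(c,q,85), st(rect(c,q,85)[:2]),st(rect(c,q,10)[:2]),cv2.boundingRect(q))
for q in blobs(t,(5,80,100),(18,255,255),8,(225,190,420,320)): print("t",rect(t,q,85), st(rect(t,q,85)[:2]),st(rect(t,q,10)[:2]),cv2.boundingRect(q))
cv2.imwrite("pics/w12.png",np.hstack([cv2.resize(c["color"][130:330,190:430],None,fx=1.5,fy=1.5), cv2.resize(t["color"][180:330,220:430],None,fx=2,fy=2)])[:,:,::-1])
E
```

```text
t 35.8 pos [ 578.5 -133.   118.2] rot [180.   -0.2 174.2] F [-0.5  0.5 -2.2] open 0.226 grip 30.0 q [-0.34  0.57  1.74 -0.    0.83 -1.81]
[[ 24.3 -91.7]]
s [624.8 -97.4  16.2  15.7  58.2] [[ 66.6 -51.5]] [[ 13.3 -33.5]] (261, 273, 9, 7)
s [631.6 -30.6  17.4  15.   -8.4] [[66.5 15.6]] [[13.2 39.7]] (290, 259, 9, 8)
s [636.3  69.2  11.7  11.5  87.2] [[ 61.  115.4]] [[  7.2 148.3]] (332, 240, 6, 6)
s [732.6 214.4  75.8  12.5 -42.5] [[141.8 269.7]] [[ 95.2 316.4]] (414, 227, 7, 28)
s [591.3  73.5  25.5   9.2 -15.4] [[ 15.8 115. ]] [[-42.1 147.9]] (321, 225, 7, 9)
t [524.6 103.   28.1  20.2  -8.2] [[-53.6 137.5]] [[-52.  142.4]] (269, 274, 12, 15)
t [570.5  99.1  17.5  11.7  89.7] [[ -7.6 138.4]] [[ -3.  143.2]] (272, 254, 10, 7)
t [ 6.216e+02 -2.970e+01  1.380e+01  1.370e+01 -6.000e-01] [[56.5 15.5]] [[64.9 12.7]] (339, 227, 8, 8)
```

View pics/w12.png

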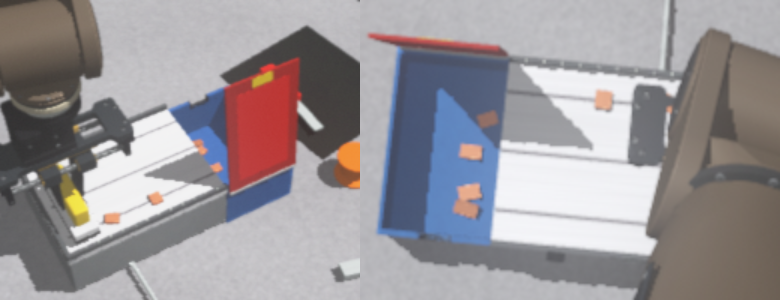

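Four offcuts are in the box and two remain on the plate along the far side. Second pass.

Emit:
{"op": "carry_out", "data": {"motion": [[0, 0, 4, 0, 1], [0, 0, 4, 0, 1], [0, 0, 1, 0, 1], [0, 0, 0, 0, 1], [0, 8, 0, 0, 1], [0, 10, 0, 0, 1], [0, 10, 0, 0, 1], [0, 10, 0, 0, 1], [0, 10, 0, 0, 1], [0, 10, 0, 0, 1], [0, 10, 0, 0, 1], [0, 10, 0, 0, 1]]}}

```text
t: 37.1
eef_pos: [587.4, -55.7, 111.1]
tcp_rot: [-3.141, 0.0, 3.04]
ft_force: [0.5, 0.7, -2.3]
opening: 0.226
grip_force: 30.0
```

Emit:
{"op": "carry_out", "data": {"motion": [[0, 10, 0, 0, 1], [0, 10, 0, 0, 1], [0, 10, 0, 0, 1], [0, 10, 0, 0, 1], [0, 10, 0, 0, 1], [0, 10, 0, 0, 1], [0, 10, 0, 0, 1], [0, 10, 0, 0, 1], [0, 10, 0, 0, 1], [0, 10, 0, 0, 1], [0, 10, 0, 0, 1], [0, 8, 0, 0, 1]]}}

```text
t: 38.3
eef_pos: [599.3, 61.7, 111.1]
tcp_rot: [-3.142, 0.0, 3.04]
ft_force: [0.3, 0.2, -2.4]
opening: 0.229
grip_force: 30.0
```

Emit:
{"op": "carry_out", "data": {"motion": [[0, 2, 0, 0, 1], [0, 0, 0, 0, 1], [0, -15, 0, 0, 1], [0, 0, -20, 0, 1], [0, 0, -20, 0, 1], [18, -40, -20, 0, 1], [18, -40, -15, 0, 1], [18, -40, 0, 0, 1], [0, 0, 0, 0, 1], [0, 0, 0, 0, 1]]}}

```text
t: 39.3
eef_pos: [531.6, -67.7, 186.4]
tcp_rot: [-3.141, 0.001, 3.037]
ft_force: [-0.5, -0.0, -2.5]
opening: 0.231
grip_force: 30.0
```

```bash
python3 - <<'E'
from h import *
mv(); print(st(env.state()["eef_pos"])); c=cam("scene"); t=cam("top")
for q in blobs(c,(5,80,100),(18,255,255),8,(180,170,420,300)): print("s",rect(c,q,85), st(rect(c,q,85)[:2]),st(rect(c,q,10)[:2]),cv2.boundingRect(q))
for q in blobs(t,(5,80,70),(18,255,255),8,(225,190,420,320)): print("t",rect(t,q,85), st(rect(t,q,85)[:2]),st(rect(t,q,10)[:2]),cv2.boundingRect(q))
E
```

```text
t 39.3 pos [531.6 -67.7 186.4] rot [-180.    0.  174.] F [-0.5 -0.  -2.5] open 0.231 grip 30.0 q [-0.25  0.41  1.82 -0.    0.91 -1.72]
[[-29.1 -31.5]]
s [636.3  69.2  11.7  11.5  87.2] [[ 61.  115.4]] [[  7.2 148.3]] (332, 240, 6, 6)
s [732.6 214.4  75.8  12.5 -42.5] [[141.8 269.7]] [[ 95.2 316.4]] (414, 227, 7, 28)
s [591.3  73.5  25.5   9.2 -15.4] [[ 15.8 115. ]] [[-42.1 147.9]] (321, 225, 7, 9)
t [524.1 103.   29.2  20.2  -8.2] [[-54.1 137.5]] [[-52.6 142.4]] (269, 274, 12, 16)
t [570.5  99.1  17.5  11.7  89.7] [[ -7.6 138.4]] [[ -3.  143.2]] (272, 254, 10, 7)
t [602.6  83.5  13.6   9.8  90. ] [[ 26.  126.1]] [[ 32.6 130.3]] (281, 238, 8, 6)
t [625.2  92.2  11.8   3.9  -0. ] [[ 47.6 137.1]] [[ 55.5 142.1]] (279, 226, 3, 7)
```

```bash
python3 - <<'E'
from h import *
c=cam("scene"); t=cam("top")
for q in blobs(c,(3,70,40),(20,255,255),4,(180,170,420,300)): print("s",st(rect(c,q,85)[:2]),st(rect(c,q,10)[:2]),cv2.boundingRect(q),cv2.contourArea(q))
for q in blobs(t,(3,70,30),(20,255,255),4,(225,190,420,320)): print("t",rect(t,q,8)[2:], st(rect(t,q,85)[:2]),st(rect(t,q,8)[:2]),cv2.boundingRect(q),cv2.contourArea(q))
E
```

```text
s [[ 60.4 114.7]] [[  6.6 147.6]] (332, 240, 6, 6) 18.5
s [[141.2 268.9]] [[ 94.6 315.5]] (413, 227, 8, 28) 125.0
s [[ 15.3 115. ]] [[-42.6 147.9]] (320, 225, 8, 9) 29.0
s [[-56.6 252.7]] [[-121.   297.8]] (358, 183, 5, 8) 10.0
s [[-52.8 278.3]] [[-116.8  325.7]] (364, 178, 10, 11) 15.0
t [ 33.8  22.3 -16.7] [[-52.9 136.5]] [[-51.3 141.5]] (268, 273, 13, 17) 117.5
t [20.7 12.4 89.7] [[ -7.6 139.3]] [[ -3.1 144.5]] (271, 254, 11, 7) 51.5
t [14.5 10.4 89.9] [[ 26.  126.1]] [[ 32.8 130.5]] (281, 238, 8, 6) 29.5
t [22.9 14.6 89.7] [[ 47.5 128.4]] [[ 55.5 132.8]] (279, 226, 12, 8) 62.5
```

Emit:
{"op": "carry_out", "data": {"motion": [[6.1, 39.4, 0, 0, 1], [6.1, 39.4, 0, 0, 1], [6.1, 39.4, 0, 0, 1], [6.1, 39.4, 0, 0, 1], [6.1, 39.4, 0, 0, 1], [6.1, 39.4, 0, 0, 1], [6.1, 39.4, 0, 0, 1], [6.1, 39.4, 0, 0, 1], [6.1, 39.4, 0, 0, 1], [6.1, 39.4, 0, 0, 1], [6.1, 39.4, 0, 0, 1], [6.3, 39.5, 0, 0, 1]]}}

```text
t: 40.7
eef_pos: [506.1, 414.5, 185.6]
tcp_rot: [-3.141, -0.0, 3.042]
ft_force: [0.6, 0.3, -2.8]
opening: 0.229
grip_force: 30.0
```

Emit:
{"op": "carry_out", "data": {"motion": [[0, 0, 0, 0, 1], [0, 0, 40, 0, 1], [0, 0, 40, 0, 1], [0, 0, 30, 0, 1], [0, 0, 0, 0, 1]]}}

```text
t: 41.2
eef_pos: [504.9, 410.9, 71.8]
tcp_rot: [-3.137, -0.006, 3.041]
ft_force: [-0.7, -0.6, -2.7]
opening: 0.23
grip_force: 30.0
```

```bash
python3 - <<'E'
from h import *
mv(); c=cam("scene"); t=cam("top")
for q in blobs(c,(3,70,40),(20,255,255),4,(180,170,420,300)): print("s",st(rect(c,q,85)[:2]),st(rect(c,q,10)[:2]),cv2.boundingRect(q),cv2.contourArea(q))
for q in blobs(t,(3,70,30),(20,255,255),4,(225,190,420,320)): print("t",rect(t,q,8)[2:], st(rect(t,q,85)[:2]),st(rect(t,q,8)[:2]),cv2.boundingRect(q),cv2.contourArea(q))
for q in blobs(t,(0,120,60),(8,255,255),40,(90,210,215,355)): print("handle",rect(t,q,26))
for q in blobs(t,(0,0,0),(180,255,60),40,(470,260,550,360)): print("boards",rect(t,q,36))
im=cv2.convertScaleAbs(t["color"][190:350,220:420],alpha=1.6); cv2.imwrite("pics/w13.png",cv2.resize(im,None,fx=3.5,fy=3.5,interpolation=cv2.INTER_CUBIC)[:,:,::-1])
E
```

```text
t 41.2 pos [504.9 410.9  71.8] rot [-179.7   -0.3  174.2] F [-0.7 -0.6 -2.7] open 0.230 grip 30.0 q [ 0.58  0.7   1.62 -0.    0.83 -0.89]
s [[ 60.4 114.7]] [[  6.6 147.6]] (332, 240, 6, 6) 18.5
s [[141.2 268.9]] [[ 94.6 315.5]] (413, 227, 8, 28) 125.0
s [[ 15.3 115. ]] [[-42.6 147.9]] (320, 225, 8, 9) 29.0
s [[-48.8 263.9]] [[-112.5  310.1]] (362, 185, 9, 5) 8.0
s [[-60.2 287. ]] [[-124.9  335.2]] (370, 177, 4, 8) 8.0
t [33.6 23.  -7.2] [[-53.6 138. ]] [[-52.  143.1]] (268, 273, 13, 17) 118.5
t [20.7 12.4 89.7] [[ -7.6 139.3]] [[ -3.1 144.5]] (271, 254, 11, 7) 51.5
t [14.5 10.4 89.9] [[ 26.  126.1]] [[ 32.8 130.5]] (281, 238, 8, 6) 28.5
t [22.9 14.6 89.7] [[ 47.5 128.4]] [[ 55.5 132.8]] (279, 226, 12, 8) 59.5
handle [496.3 298.4  88.7  30.8  -5.9]
boards [ 429.2 -364.4   32.2   30.2   87.9]
boards [ 508.4 -355.4   31.9   30.2  -85.6]
```

Emit:
{"op": "carry_out", "data": {"motion": [[0, 0, 20, 0, 1], [0, 0, 12, 0, 1], [0, 0, 7.5, 0, 1], [0, 0, 0, 0, 1], [0, 0, 0, 0, 1]]}}

```text
t: 41.8
eef_pos: [507.3, 412.0, 37.3]
tcp_rot: [3.141, 0.001, 3.04]
ft_force: [0.9, -0.1, -2.7]
opening: 0.228
grip_force: 30.0
```

```bash
python3 - <<'E'
from h import *
mv()
E
```

```text
t 41.8 pos [507.3 412.   37.3] rot [180.    0.  174.2] F [ 0.9 -0.1 -2.7] open 0.228 grip 30.0 q [ 0.58  0.74  1.64 -0.    0.76 -0.89]
```

Emit:
{"op": "carry_out", "data": {"motion": [[0, 0, 4, 0, 1], [0, 0, 1.5, 0, 1], [0, 0, 0, 0, 1], [0, 0, 0, 0, 0.5], [0, 0, 0, 0, 0.5], [0, 0, 0, 0, 0.5], [0, 0, -20, 0, 0.5], [0, 0, -50, 0, 0.5], [0, 0, -50, 0, 0.5], [0, 0, -50, 0, 0.5], [0, 0, -50, 0, 0.5], [0, 0, -50, 0, 0.5]]}}

```text
t: 43.0
eef_pos: [506.6, 411.6, 303.5]
tcp_rot: [3.141, 0.0, 3.04]
ft_force: [-1.0, -0.2, -0.2]
opening: 0.495
grip_force: 0.0
```

Emit:
{"op": "carry_out", "data": {"motion": [[0, 0, -48, 0, 0.5], [-23, -39, 0, 0, 1], [-23, -39, 0, 0, 1], [-23, -39, 0, 0, 1], [-23, -39, 0, 0, 1], [-23, -39, 0, 0, 1], [-23, -39, 0, 0, 1], [-22, -39, 0, 0, 1], [0, 0, 0, 0, 1], [0, 0, 0, 0, 1], [0, 0, 0, 0, 1]]}}

```text
t: 44.1
eef_pos: [638.1, 124.8, 349.2]
tcp_rot: [3.141, -0.0, 3.041]
ft_force: [-0.9, 0.5, 0.7]
opening: 0.004
grip_force: 0.0
```

```bash
python3 - <<'E'
from h import *
mv(); print(st(env.state()["eef_pos"])); c=cam("wrist")
for q in blobs(c,(3,70,30),(20,255,255),8,(100,60,560,295)): print("w",rect(c,q,8)[2:],st(rect(c,q,85)[:2]),st(rect(c,q,8)[:2]),cv2.boundingRect(q),cv2.contourArea(q))
p=proj(c,np.array([[*(O+x*XS+y*YS),6] for x,y in((-87,114),(87,114),(87,222),(-87,222))])); print(p.round())
cv2.imwrite("pics/w14.png",cv2.convertScaleAbs(c["color"],alpha=1.5)[:,:,::-1])
E
```

```text
t 44.1 pos [638.1 124.8 349.2] rot [180.   -0.  174.2] F [-0.9  0.5  0.7] open 0.004 grip 0.0 q [ 0.09  0.44  1.31  0.    1.39 -1.38]
[[ 57.  170.9]]
w [29.6 26.3 -4. ] [[173.8  -9.1]] [[208.7 -41.7]] (170, 278, 19, 18) 231.0
w [78.6 63.6 51.6] [[ 96.9 313.8]] [[117.9 339.4]] (399, 209, 50, 46) 1639.5
w [27.9 17.8 84.2] [[ 47.9 142.6]] [[ 60.1 137.3]] (280, 188, 20, 13) 193.5
w [ 19.9  13.8 -73. ] [[ 28.7 141. ]] [[ 37.5 135.5]] (281, 172, 15, 14) 111.0
w [21.5 12.5 84.2] [[ -1.3 153. ]] [[  2.  149.6]] (290, 149, 16, 10) 127.0
w [ 35.5  24.2 -10.6] [[-43.  150.5]] [[-47.2 146.6]] (286, 103, 19, 28) 323.0
[[271.  86.]
 [274. 212.]
 [346. 212.]
 [350.  86.]]
```

```bash
python3 -c "
import cv2; i=cv2.imread('pics/w14.png'); cv2.imwrite('pics/w14c.png',cv2.resize(i[70:240,230:400],None,fx=3.4,fy=3.4,interpolation=cv2.INTER_CUBIC))"
```

```text
(no output)
```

View pics/w14c.png

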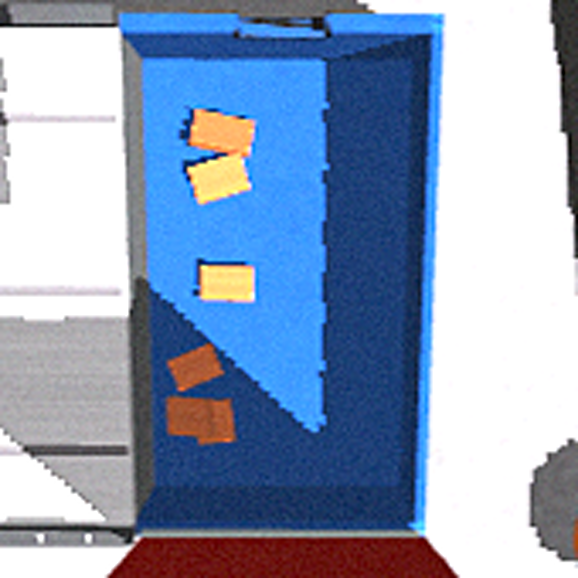

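All six offcuts are in the box: two at the top, one mid, three in the shade, two of them overlapping. Now closing the lid with the closed fingers.

Emit:
{"op": "carry_out", "data": {"motion": [[-32, 0, 0, 0, 1], [-33, 0, 0, 0, 1], [0, 0, 0, 0, 1], [0, 0, 40, 0, 1], [0, 0, 40, 0, 1], [0, 0, 25, 0, 1], [0, 0, 0, 0, 1], [15, 0, 0, 0, 1], [10, 0, 0, 0, 1], [10, 0, 0, 0, 1], [0, 0, 0, 0, 1]]}}

```text
t: 45.25
eef_pos: [667.6, 121.5, 245.7]
tcp_rot: [3.141, 0.002, 3.041]
ft_force: [0.5, 0.2, -0.0]
opening: -0.0
grip_force: 0.0
```

Emit:
{"op": "carry_out", "data": {"motion": [[8.1, 0, 1.4, 0, 1], [8.1, 0, 1.4, 0, 1], [8.1, 0, 1.4, 0, 1], [10.3, 0, 3.8, 0, 1], [10.3, 0, 3.8, 0, 1], [10.4, 0, 3.7, 0, 1], [9.4, 0, 5.7, 0, 1], [9.4, 0, 5.7, 0, 1], [9.5, 0, 5.7, 0, 1], [0, 0, 0, 0, 1]]}}

```text
t: 46.25
eef_pos: [583.7, 129.6, 210.7]
tcp_rot: [-3.141, -0.002, 3.04]
ft_force: [-0.4, -0.0, -0.0]
opening: 0.002
grip_force: 0.0
```

```bash
python3 - <<'E'
from h import *
mv(); print(st(env.state()["eef_pos"])); t=cam("top")
for q in blobs(t,(0,120,40),(8,255,255),200,(200,150,330,330)): print(cv2.boundingRect(q), cv2.contourArea(q))
for q in blobs(t,(20,150,80),(35,255,255),10,(220,150,330,330)): print("y",cv2.boundingRect(q))
for th in (.9,1.1,1.3,1.45): print(th,proj(t,[np.r_[O+(93-180*np.cos(th))*XS+170*YS,72+180*np.sin(th)]]).round())
E
```

```text
t 46.2 pos [583.7 129.6 210.7] rot [-1.800e+02 -1.000e-01  1.742e+02] F [-0.4 -0.  -0. ] open 0.002 grip 0.0 q [ 0.11  0.47  1.64 -0.    1.04 -1.36]
[[  2.4 170. ]]
0.9 [[253. 257.]]
1.1 [[254. 239.]]
1.3 [[255. 218.]]
1.45 [[257. 202.]]
```

```bash
cat > lid.py <<'E'
from h import *
mv(); print(st(env.state()["eef_pos"])); t=cam("scene")
for q in blobs(t,(0,120,60),(8,255,255),60,(270,100,420,300)): print("red",cv2.boundingRect(q), cv2.contourArea(q))
for q in blobs(t,(20,150,80),(35,255,255),6,(300,100,395,300)): print("y",cv2.boundingRect(q))
for th in (0,.03,.1,.3,.5,.7,.9,1.1,1.3,1.5): print(th,proj(t,[np.r_[O+(93-180*np.cos(th))*XS+170*YS,76+180*np.sin(th)]]).round(1)[0], end=" ")
E
python3 lid.py
```

```text
t 46.3 pos [584.5 129.5 211.2] rot [-1.800e+02 -1.000e-01  1.742e+02] F [ 0.3 -0.5  0.1] open 0.005 grip 0.0 q [ 0.11  0.47  1.64 -0.    1.04 -1.36]
[[  3.2 170.1]]
red (317, 158, 75, 100) 4144.0
y (334, 167, 6, 8)
y (384, 151, 12, 20)
0 [322.7 193.9] 0.03 [322.7 192.3] 0.1 [322.8 188.5] 0.3 [324.3 179.1] 0.5 [327.5 171.7] 0.7 [332.3 166.8] 0.9 [338.8 164.8] 1.1 [346.8 166.2] 1.3 [356.1 171.2] 1.5 [366.3 179.8]
```

Emit:
{"op": "carry_out", "data": {"motion": [[8, 0, 7.4, 0, 1], [8, 0, 7.4, 0, 1], [8.1, 0, 7.5, 0, 1], [6.4, 0, 8.9, 0, 1], [6.4, 0, 8.9, 0, 1], [6.5, 0, 9, 0, 1], [4.5, 0, 10, 0, 1], [4.5, 0, 10, 0, 1], [4.5, 0, 10, 0, 1], [3, 0, 12, 0, 1], [3, 0, 12, 0, 1], [0, 0, 0, 0, 1]]}}

```text
t: 47.55
eef_pos: [521.5, 135.7, 106.7]
tcp_rot: [-3.141, -0.003, 3.04]
ft_force: [-1.0, -0.3, 1.1]
opening: 0.005
grip_force: 0.0
```

Emit:
{"op": "carry_out", "data": {"motion": [[1, 0, 8, 0, 1], [1, 0, 8, 0, 1], [0, 0, 5, 0, 1], [0, 0, 0, 0, 1]]}}

```text
t: 47.95
eef_pos: [520.3, 136.0, 86.7]
tcp_rot: [-3.141, -0.001, 3.04]
ft_force: [-0.9, -0.2, -0.6]
opening: 0.004
grip_force: 0.0
```

```bash
python3 lid.py
```

```text
t 48.0 pos [520.3 136.   86.7] rot [-1.800e+02 -1.000e-01  1.742e+02] F [-0.9 -0.2 -0.6] open 0.004 grip 0.0 q [ 0.13  0.55  1.91 -0.    0.69 -1.34]
[[-61.3 169.9]]
red (311, 186, 75, 71) 2600.5
red (364, 173, 28, 30) 337.0
y (370, 188, 6, 6)
y (384, 151, 12, 20)
0 [322.7 193.9] 0.03 [322.7 192.3] 0.1 [322.8 188.5] 0.3 [324.3 179.1] 0.5 [327.5 171.7] 0.7 [332.3 166.8] 0.9 [338.8 164.8] 1.1 [346.8 166.2] 1.3 [356.1 171.2] 1.5 [366.3 179.8]
```

Emit:
{"op": "carry_out", "data": {"motion": [[0, 0, 2, 0, 1], [0, 0, 1, 0, 1], [0, 0, 1, 0, 1], [0, 0, 0, 0, 1], [0, 0, 0, 0, 1]]}}

```text
t: 48.5
eef_pos: [520.8, 136.1, 84.2]
tcp_rot: [3.141, 0.001, 3.04]
ft_force: [-2.2, -0.2, 8.5]
opening: 0.002
grip_force: 4.4
```

Emit:
{"op": "carry_out", "data": {"motion": [[0, 0, -10, 0, 1], [0, 0, -40, 0, 1], [0, 0, -40, 0, 1], [0, 0, -40, 0, 1], [5, -40, 0, 0, 1], [5, -40, 0, 0, 1], [5, -40, 0, 0, 1], [5, -40, 0, 0, 1], [5, -40, 0, 0, 1], [5, -40, 0, 0, 1], [0, 0, 0, 0, 1], [0, 0, 0, 0, 1]]}}

```text
t: 49.7
eef_pos: [466.2, -100.2, 213.9]
tcp_rot: [-3.142, 0.0, 3.038]
ft_force: [0.5, 0.6, 1.2]
opening: 0.003
grip_force: 0.0
```

```bash
python3 lid.py; python3 - <<'E'
from h import *
t=cam("top"); print()
def show(n,lo,hi,z,a,roi):
    for q in blobs(t,lo,hi,a,roi): print(n,rect(t,q,z),cv2.boundingRect(q))
show("lid",(0,120,60),(8,255,255),76,1000,(215,150,330,330))
show("lidy",(20,150,80),(35,255,255),76,15,(220,190,330,320))
show("handle",(0,150,80),(8,255,255),26,40,(90,210,215,355))
show("yellow",(20,150,80),(35,255,255),49,40,(90,210,215,355))
show("boards",(0,0,0),(180,255,60),36,40,(470,260,550,360))
show("copper",(3,70,40),(20,255,255),85,8,(215,190,425,320))
show("spool",(5,150,100),(18,255,255),42,200,(165,160,220,220))
c0=cv2.cvtColor(cv2.imread("pics/top0.png"),cv2.COLOR_BGR2HSV); t0=dict(t,hsv=c0)
for q in blobs(t0,(5,150,100),(18,255,255),200,(165,160,220,220)): print("spool0",rect(t,q,42))
m=cv2.morphologyEx(cv2.inRange(t["hsv"],(0,0,0),(180,255,60)),cv2.MORPH_CLOSE,np.ones((35,35),np.uint8)); m[:205]=0;m[365:]=0;m[:,:85]=0;m[:,222:]=0
q=max(cv2.findContours(m,0,2)[0],key=cv2.contourArea); print("mat",rect(t,q,2))
E
```

```text
t 49.7 pos [ 466.2 -100.2  213.9] rot [-180.     0.   174.1] F [0.5 0.6 1.2] open 0.003 grip 0.0 q [-0.35  0.29  1.92  0.    0.93 -1.82]
[[-90.8 -70.6]]
red (304, 187, 82, 70) 2755.0
red (364, 173, 28, 30) 334.0
y (318, 194, 12, 6)
y (385, 151, 11, 20)
0 [322.7 193.9] 0.03 [322.7 192.3] 0.1 [322.8 188.5] 0.3 [324.3 179.1] 0.5 [327.5 171.7] 0.7 [332.3 166.8] 0.9 [338.8 164.8] 1.1 [346.8 166.2] 1.3 [356.1 171.2] 1.5 [366.3 179.8] 
lid [579.  128.8 184.1 107.8  -5.9] (230, 205, 64, 98)
handle [496.5 299.4  88.2  27.9  -6.3] (170, 274, 19, 45)
yellow [473.6 377.8  85.8  20.3  -7.8] (130, 287, 16, 44)
boards [ 429.2 -364.4   32.2   30.2   87.9] (501, 320, 17, 16)
boards [ 508.4 -355.5   32.1   30.2  -85.6] (495, 280, 17, 16)
spool [703.6 276.1  55.5  54.3  44.9] (177, 180, 28, 29)
spool0 [704.1 275.6  55.7  55.3 -44.4]
mat [461.9 329.3 113.2  79.9 -13. ]
```

```bash
python3 - <<'E'
from h import *
t=cam("scene"); t0=dict(t,hsv=cv2.cvtColor(cv2.imread("pics/scene0.png"),cv2.COLOR_BGR2HSV))
for s in (t0,t):
    for q in blobs(s,(20,150,80),(35,255,255),6,(300,180,345,300)): print(cv2.boundingRect(q),cv2.minAreaRect(q))
print(env.job_done())
E
```

```text
(318, 194, 12, 6) ((323.7586364746094, 196.6034393310547), (3.807887077331543, 11.686273574829102), 66.80140686035156)
(318, 194, 12, 6) ((323.77587890625, 196.68963623046875), (3.713906764984131, 11.698805809020996), 68.19859313964844)
the job is handed in; nothing more can be done
None
```

The job is handed in with no verdict returned: both boards lie upright in the tray, all six offcuts are in the scrap box, the lid is shut, both tools are on the mat (the scraper was knocked about 5 cm after I put it down but is still on it), and the one bystander I re-measured, the spool, had not moved.

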